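# Lay the last connecting rod with its set and square up the row

## Robot

A 6-joint arm with a two-finger parallel gripper is mounted at the origin on the work surface. World frame = base frame: x ahead of the robot, y to its left, z up, the work surface at z = 0. Lengths are in m, angles in rad, forces in N, time in s.
With the tool pointing down it reaches from about 0.35 to 1 m from the base axis. Payload 7.1 kg.
Tool frame: the origin (TCP) lies midway between the tips of the shut fingers; the grasp point (between the pads) lies 19 mm behind it; z points along the fingers, y is the line along which they close (so a half turn about z gives the same grasp; the last joint's range is limited). The gripper opens to 85 mm and grips with 20 to 120 N. Pads are 22 mm wide; open, the fingers measure 114 mm over their backs; the gripper's body (76 mm by 85 mm) begins 54 mm behind the grasp point. The pads swing forward as they close: fully open they stand 13 mm farther back than shut.
Start: joints at [-1.272, 0.423, 1.63, -0, 1.089, -0.019], TCP at [0.195, -0.594, 0.209] pointing down, gripper open.
Joint ranges: [-3, 3], [-0.9, 2.11], [0.09, 2.58], [-1.31, 4.45], [0.11, 2.69], [-2.54, 2.54]. Speed limits (rad/s): [2.39, 2.39, 3.01, 3.14, 3.14, 3.14].

## Interface

Orientations are given as a rotation vector (axis times angle).
In Python, from plant import arm gives the robot as it stands.
- The arm moves only by the shell command python3 -m jog 'ROWS' [FORCE]. ROWS is JSON, a list of rows, each an object of numbers: "tx", "ty", "tz": the shift along the tool's x, y, z in mm; "rx", "ry", "rz": the turn, a rotation vector about the tool's x, y, z in rad; "fingers": the opening, from 0 (shut) to 1 (fully open). A call has 1 to 20 rows; each row shifts and turns the commanded pose from where the row before left it, along the tool's axes as they then stand; what a row does not reach is not made up. A row lasts 1/12 s, in which the tool goes at most 41.7 mm and 7.16 degrees, less where a joint would pass 70% of its speed; a pose out of reach is approached as far as the arm can. A call is refused whole if a number of a shift passes 41.7 or a number of a turn 0.125, either way. A call with a gripper value outside its range is refused whole. The fingers move at their own pace and stop on an object; FORCE is the grip in N (left out, the last holds). Time passes only in rows, so rows that do not move let the fingers close. It gives the time, the measured TCP pose, the force, the opening and the grip force at its end, in the units of the state.
- arm.sense(): the state, without advancing time (a new reading comes with each control period).
- arm.grab_frame(name): name is "scene" or "top" or "wrist"; returns a dict with "image" (400x640x3 uint8, red, green, blue), "depth" (400x640 float32, m along the optical axis (not along the pixel's ray), 0 where there is no reading), "fov_y" (degrees; the focal length in pixels is half the picture's height over the tangent of half this angle, whatever the lens; pixels are square), "cx", "cy" (the principal point, pixels), "R" (3x3) and "t" (3): a world point X has camera coordinates R X + t; the wrist camera has in their place "T_tool_cam" (4x4, takes a point from camera to tool coordinates, whose origin is the TCP and whose axes are the flange's). Camera axes: x right, y down, z forward; pixel columns grow to the right and rows downward; lengths in m; the calibration is good to about 2 mm. A picture is of the moment at which its call begins: read the wrist's pose just before it.
- arm.sign_off(): hands the job in; it is judged then, once.
The state is a dict: "t": time; "joint_pos": joint angles; "qvel": joint speeds; "effort": joint torques, N m; "eef_pos": TCP position; "tool_rot": TCP orientation; "contact_force": force on the tool from outside, world axes, zero at the start; "wrist_torque": the same for the moment, N m; "opening": finger opening in m; "finger_force": force on a finger pad.
Only numpy, scipy, OpenCV 4.12 (cv2) and the standard library are available. Lean on these libraries where they do the work, as an engineer would, in place of code of your own. Each camera call takes 0.05 s, during which the arm holds its last target. There are 200 camera calls.

## Task

Take the connecting rod that stands in the wooden rack and lay it flat and straight in the empty place of the tray beside the other two, big end towards the tray's end stop like theirs, without letting it topple or drop. Then, with the aluminium straightedge held in the gripper, gently push all three rods up against the stop so that their big ends rest in line along it, never touching the two rods that were already there with the fingers. Finally stand the straightedge on its flange on the counter, clear of the tray; leave bottle, carton and mug where they are.

Things in the scene. Friction and masses are not known exactly. Their poses are not given: they have to be found in the camera images.
- tray: Low plywood tray fixed to the counter: board 240 (x) by 200 (y) mm, 6 mm thick, no rims but an end stop on its -y edge. Origin: centre of the underside; z up. Thin dark lines part it into three places centred at x = -76, 0 and +76 mm (the last is empty). Rods lie along y, big ends to -y. A rod lying flat has its mid-thickness 16 mm above the counter. It may lie left or right of the robot.
- stop: The tray's rigid end stop, a wooden rail 240 (x) by 12 (y) by 36 mm high above the counter; origin at the centre of its underside, axes as the tray's. Its inner face is at tray y = -88 mm: a big ring resting on it has its centre at tray y = -58 mm. Press by feel, well under 40 N.
- rack: Plywood rack fixed to the counter, 250 (x) by 44 (y) by 50 mm high, three open-topped pockets along x; on the side of the robot away from the tray. Origin: centre of the underside; z up. Rod c stands in the middle pocket (75 by 24 mm, floor at 8 mm height), the others are empty. To come free a rod is raised straight up by 45 mm.
- rod_a: Plain steel connecting rod, 0.3 kg, 157 mm long, 20 mm thick throughout. Origin on the centre line at mid-thickness, 55 mm from each ring's centre; x points from big to small end, z is the normal of the flat faces, y runs across the width. Lies in the tray's place at x = -76 mm, 10 to 40 mm short of the stop.
- rod_b: Plain steel connecting rod, 0.3 kg, 157 mm long, 20 mm thick throughout. Origin on the centre line at mid-thickness, 55 mm from each ring's centre; x points from big to small end, z is the normal of the flat faces, y runs across the width. Lies in the tray's middle place, 10 to 40 mm short of the stop.
- rod_c: Plain steel connecting rod, 0.3 kg, 157 mm long, 20 mm thick throughout. Origin on the centre line at mid-thickness, 55 mm from each ring's centre; x points from big to small end, z is the normal of the flat faces, y runs across the width. Stands in the rack's middle pocket, small end up (top 165 mm above the counter), width along the rack's x, and may lean a little. Centre of mass about 15 mm from the origin towards the big end. Laid flat, either face may be up.
- straightedge: Aluminium angle bar, 190 mm long (x), 0.25 kg: upright web 10 mm thick (y -5 to +5 mm), 56 mm high, and a foot flange 6 mm thick reaching to y = +35 mm. Origin: centre of the web's underside; z up. The outer face at y = -5 mm is plain from bottom to top: the edge to push with. It stands on its flange between tray and rack; grip it from above across the web.
- oil_bottle: Bystander: blue plastic bottle, 60 mm diameter, 170 mm high; origin at the centre of its underside.
- carton: Bystander: white carton, 80 by 120 by 60 mm high; origin at the centre of its underside.
- mug: Bystander: white mug, 80 mm diameter, 90 mm high; origin at the centre of its underside.
- rod_a_big (a point): Centre of rod a's big ring at mid-thickness: outer diameter 60 mm, hole 42 mm; bolt bosses make it 66 mm wide.
- rod_a_small (a point): Centre of rod a's small ring at mid-thickness: outer diameter 34 mm, hole 22 mm. From it to the big ring runs a straight beam 24 mm wide and 20 mm thick, plain on its sides.
- rod_b_big (a point): Centre of rod b's big ring at mid-thickness: outer diameter 60 mm, hole 42 mm; bolt bosses make it 66 mm wide.
- rod_b_small (a point): Centre of rod b's small ring at mid-thickness: outer diameter 34 mm, hole 22 mm. From it to the big ring runs a straight beam 24 mm wide and 20 mm thick, plain on its sides.
- rod_c_big (a point): Centre of rod c's big ring at mid-thickness: outer diameter 60 mm, hole 42 mm; bolt bosses make it 66 mm wide.
- rod_c_small (a point): Centre of rod c's small ring at mid-thickness: outer diameter 34 mm, hole 22 mm. From it to the big ring runs a straight beam 24 mm wide and 20 mm thick, plain on its sides.
There are look-alikes about, which are no part of the job. Several things look just like the straightedge: the one meant starts nearest to the robot's base.

How it is judged:
By the outcome, as a careful person would: the job done as asked, in the order asked, and still so for the second after the job is handed in, with the robot touching nothing.
It also fails if it takes over 69 s, if anything falls off the work surface, if the arm or the gripper's body presses on something with over 40 N, if the wrist force passes 120 N, or if a joint passes its speed limit or range.

## Working session

There is one attempt and no reset: what is moved stays moved. The work goes in short steps, Python scripts to look and compute and a shell command to move; the robot and the scene stay as the last step left them, time stands still between calls to the robot, and variables do not carry over. Pictures are saved under pics/ and viewed, at most 12 in all, crops included, and the job is handed in when it is done.

```bash
mkdir -p pics; ls
python3 - <<'E'
from plant import arm
import cv2,numpy as np,pickle
s=arm.sense();print({k:np.round(v,3).tolist() for k,v in s.items()})
F={}
for n in("top","scene"):
    f=arm.grab_frame(n);F[n]=f
    cv2.imwrite(f"pics/{n}0.png",f["image"][:,:,::-1]);print(n,f["fov_y"],f["cx"],f["cy"],np.round(f["R"],3).tolist(),np.round(f["t"],3))
pickle.dump(F,open("f0.pkl","wb"))
E
```

```text
pics
{'t': 0.0, 'joint_pos': [-1.272, 0.424, 1.631, 0.0, 1.089, -0.019], 'qvel': [0.001, -0.0, -0.001, -0.0, 0.0, -0.0], 'effort': [0.001, -55.738, -28.174, -0.0, 0.007, 0.0], 'eef_pos': [0.195, -0.593, 0.208], 'tool_rot': [-3.1, -0.497, 0.0], 'contact_force': [-0.849, 0.191, -0.332], 'wrist_torque': [-0.023, -0.04, 0.04], 'finger_force': 0.0, 'opening': 0.085}
top 57.91902914557184 322.7145884798858 198.40363104607974 [[-0.001, -0.999, -0.033], [-0.984, 0.007, -0.177], [0.177, 0.032, -0.984]] [0.079 0.607 1.004]
scene 55.532793596507744 313.3307185536256 198.31922018439982 [[-0.893, 0.451, 0.014], [0.376, 0.761, -0.529], [-0.249, -0.467, -0.849]] [ 0.487 -0.195  1.513]
```

View pics/top0.png

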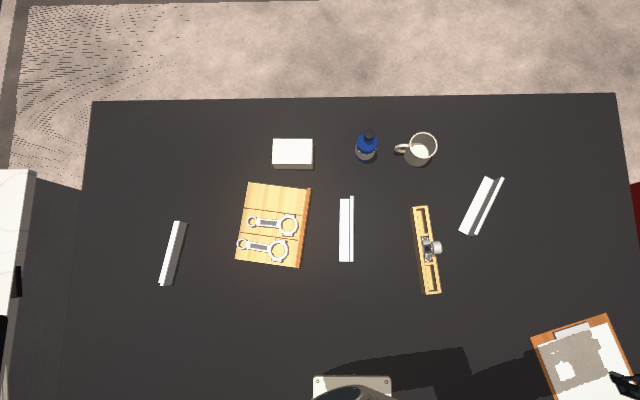

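View pics/scene0.png

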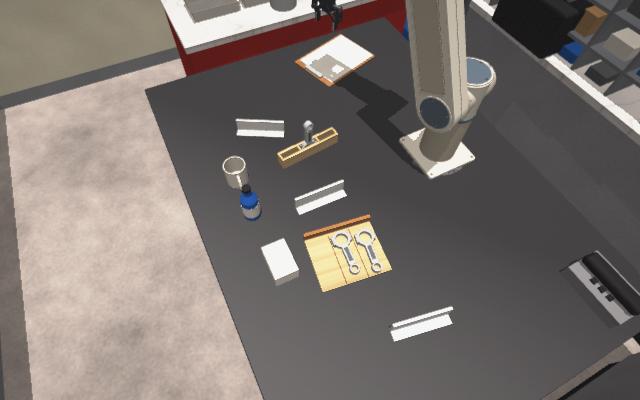

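```bash
cat > h.py <<'E'
import numpy as np,cv2,pickle
def cam(f,pose=None):
    R,t=f.get("R"),f.get("t")
    if R is None:
        T=np.eye(4);T[:3,:3]=cv2.Rodrigues(np.array(pose["tool_rot"],float))[0];T[:3,3]=pose["eef_pos"]
        M=np.linalg.inv(T@np.array(f["T_tool_cam"]));R,t=M[:3,:3],M[:3,3]
    R,t=np.array(R),np.array(t);F=200/np.tan(np.radians(f["fov_y"]/2))
    return R,t,F
def ray(f,uv,z,pose=None):
    R,t,F=cam(f,pose);uv=np.atleast_2d(uv).astype(float)
    d=np.c_[(uv[:,0]-f["cx"])/F,(uv[:,1]-f["cy"])/F,np.ones(len(uv))]@R;c=-R.T@t
    return c+d*((z-c[2])/d[:,2])[:,None]
def cloud(f,pose=None):
    R,t,F=cam(f,pose);v,u=np.mgrid[:400,:640];D=f["depth"]
    P=np.stack([(u-f["cx"])/F*D,(v-f["cy"])/F*D,D],-1);X=(P-t)@R;X[D==0]=np.nan
    return X
E
python3 - <<'E'
from h import *
F=pickle.load(open("f0.pkl","rb"));f=F["top"]
I=f["image"][:,:,::-1]
c=cv2.resize(I[170:310,225:475],(800,448),interpolation=cv2.INTER_CUBIC);cv2.imwrite("pics/c1.png",c)
X=cloud(f)
for n,(u0,u1,v0,v1) in dict(tray=(225,318,175,275),se=(335,358,190,268),rack=(408,448,200,300)).items():
    P=X[v0:v1,u0:u1].reshape(-1,3);P=P[P[:,2]>.004]
    print(n,len(P),np.histogram(P[:,2],np.arange(0,.19,.01))[0])
print(np.nanmedian(X[300:340,100:300,2]))
for v in(200,230,255):
    print(np.round(X[v,334:360],3)[:,1:].tolist())
E
```

```text
tray 3967 [2602  153  877  333    2    0    0    0    0    0    0    0    0    0
    0    0    0    0]
se 702 [433  27  17  24   2 196   3   0   0   0   0   0   0   0   0   0   0   0]
rack 1756 [279 140 133 125 580 278  38   5   8   9   7   9  11  21   8  49  56   0]
-0.0012422887395313923
[[0.044, -0.001], [0.041, -0.002], [0.038, -0.002], [0.035, 0.0], [0.032, -0.002], [0.029, -0.001], [0.026, 0.008], [0.023, 0.007], [0.02, 0.009], [0.017, 0.007], [0.014, 0.005], [0.011, 0.008], [0.007, 0.003], [0.005, 0.008], [0.001, 0.007], [-0.001, 0.009], [-0.002, 0.059], [-0.005, 0.054], [-0.008, 0.054], [-0.012, 0.05], [-0.017, 0.002], [-0.02, -0.004], [-0.024, -0.005], [-0.026, -0.001], [-0.03, -0.003], [-0.032, 0.003]]
[[0.045, 0.0], [0.042, 0.001], [0.039, 0.0], [0.036, -0.002], [0.033, -0.003], [0.03, 0.003], [0.027, 0.005], [0.024, 0.004], [0.021, 0.004], [0.018, 0.004], [0.015, 0.005], [0.012, 0.009], [0.009, 0.001], [0.006, 0.004], [0.003, 0.006], [0.0, 0.021], [-0.001, 0.058], [-0.004, 0.057], [-0.007, 0.056], [-0.013, 0.0], [-0.016, -0.003], [-0.019, -0.0], [-0.022, -0.002], [-0.025, -0.004], [-0.028, -0.0], [-0.031, 0.001]]
[[0.045, 0.001], [0.042, -0.005], [0.039, 0.0], [0.036, -0.005], [0.033, -0.002], [0.03, 0.008], [0.028, 0.01], [0.024, 0.004], [0.021, 0.006], [0.018, 0.005], [0.016, 0.006], [0.012, 0.004], [0.01, 0.006], [0.007, 0.004], [0.004, 0.006], [0.002, 0.038], [-0.0, 0.057], [-0.003, 0.057], [-0.006, 0.059], [-0.012, -0.001], [-0.015, -0.001], [-0.017, 0.001], [-0.021, -0.001], [-0.023, -0.0], [-0.027, -0.004], [-0.029, 0.002]]
```

View pics/c1.png

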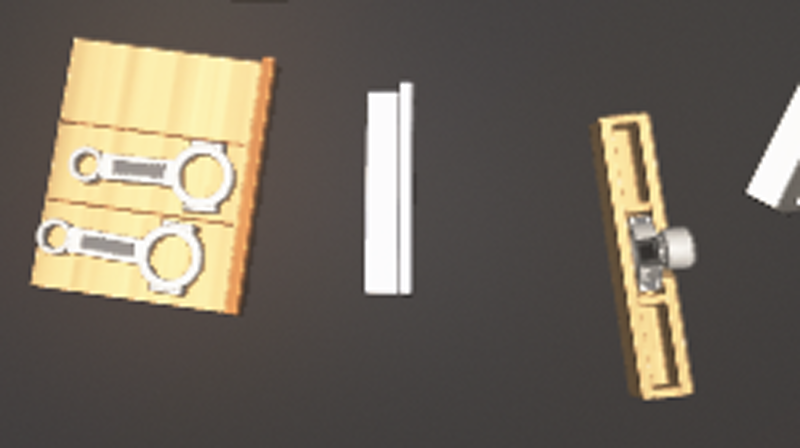

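Run:
```python
from h import *
from plant import arm
print([a for a in dir(arm) if a[0]!='_'])
F=pickle.load(open("f0.pkl","rb"))
def rect(P,n):
    c,s,a=cv2.minAreaRect((P[:,:2]*1000).astype(np.float32))
    print(n,len(P),"c",np.round(c),"size",np.round(s),"ang",round(a,1),"mean",np.round(P.mean(0)*1000,1))
    m=P.mean(0)[:2];w=np.linalg.svd(P[:,:2]-m,full_matrices=False)[2][0];print("   dir deg",round(np.degrees(np.arctan2(w[1],w[0]))%180,2))
for n in F:
    X=cloud(F[n]).reshape(-1,3);x,y,z=X.T
    hsv=cv2.cvtColor(F[n]["image"],cv2.COLOR_RGB2HSV).reshape(-1,3)
    wood=(hsv[:,0]>5)&(hsv[:,0]<25)&(hsv[:,1]>70)&(hsv[:,2]>60)
    R=(x>.2)&(x<.75)
    print(n)
    rect(X[R&wood&(y>.05)&(y<.4)&(z>.028)&(z<.045)],"stop")
    rect(X[R&wood&(y>.05)&(y<.4)&(z>.0)&(z<.045)],"tray+stop")
    rect(X[R&wood&(y<-.1)&(y>-.35)&(z>.043)&(z<.058)],"rack")
    q=R&(abs(y)<.05)&(z>.045)&(z<.07);rect(X[q],"se web");
    rect(X[R&(abs(y)<.06)&(z>.004)&(z<.07)&~wood],"se all")
    q=R&(y<-.1)&(y>-.35)&(z>.062)&(z<.18);P=X[q]
    for lo in np.arange(.06,.17,.015):
        k=P[(P[:,2]>=lo)&(P[:,2]<lo+.015)]
        if len(k): print("  rodc",np.round(k.mean(0)*1000),np.round(np.ptp(k,axis=0)*1000),len(k))
    for a,(lo,hi) in dict(a=(.0,.10),).items():
        q=R&(y>.06)&(y<.4)&(z>.02)&(z<.032)&(hsv[:,1]<60);P=X[q];print("rods",len(P),np.round(P.min(0)*1000),np.round(P.max(0)*1000))
```

```text
['MotionError', 'grab_frame', 'sense', 'sign_off']
top
stop 344 c [526. 138.] size [ 12. 239.] ang 82.1 mean [524.1 137.9  34.7]
   dir deg 172.03
tray+stop 3238 c [542. 230.] size [203. 249.] ang 82.5 mean [544.7 231.    8.5]
   dir deg 9.6
rack 715 c [ 461. -217.] size [250.  46.] ang 6.4 mean [ 456.9 -216.    48.7]
   dir deg 6.02
se web 227 c [587. -14.] size [ 30. 322.] ang 81.9 mean [545.9  -8.1  55.3]
   dir deg 174.28
se all 829 c [504.  -0.] size [119. 490.] ang 90.0 mean [539.2   3.3  22.4]
   dir deg 172.77
  rodc [ 622. -204.   67.] [302.  74.  13.] 61
  rodc [ 700. -207.   84.] [299.  78.  15.] 84
  rodc [ 612. -210.   94.] [297.  74.  14.] 34
  rodc [ 460. -207.  114.] [21.  2. 11.] 10
  rodc [ 460. -208.  128.] [23.  5. 15.] 17
  rodc [ 460. -210.  140.] [31. 19. 14.] 23
  rodc [ 461. -217.  159.] [31. 21. 14.] 101
  rodc [ 462. -215.  166.] [ 5. 10.  2.] 4
rods 869 [427. 111.  20.] [749. 337.  32.]
scene
stop 275 c [528. 140.] size [ 16. 239.] ang 82.0 mean [530.3 140.2  34.4]
   dir deg 171.83
tray+stop 2469 c [536. 225.] size [220. 248.] ang 81.7 mean [549.5 230.3   9.2]
   dir deg 42.03
rack 335 c [ 461. -214.] size [249.  49.] ang 5.6 mean [ 459.6 -212.1   47.9]
   dir deg 6.19
se web 206 c [589. -11.] size [ 29. 322.] ang 82.9 mean [537.7  -3.3  53.2]
   dir deg 175.81
se all 832 c [479.   1.] size [119. 542.] ang 89.7 mean [528.1   4.5  24.7]
   dir deg 177.59
  rodc [ 633. -211.   68.] [303.  75.  13.] 55
  rodc [ 669. -211.   83.] [297.  79.  15.] 71
  rodc [ 556. -207.   95.] [287.  62.  13.] 29
  rodc [ 465. -207.  113.] [19. 14. 13.] 18
  rodc [ 462. -209.  128.] [26. 19. 14.] 26
  rodc [ 462. -211.  141.] [36. 22. 14.] 25
  rodc [ 464. -212.  158.] [32. 24. 14.] 41
  rodc [ 463. -217.  165.] [11.  8.  1.] 4
rods 678 [425. 158.  20.] [750. 339.  31.]
```

```bash
cat >> h.py <<'E'
def go(pos,Rt,s):
    """print shift (current tool axes, mm) and turn (rotvec, current tool axes) to target"""
    R=cv2.Rodrigues(np.array(s["tool_rot"],float))[0];p=np.array(s["eef_pos"])
    rv=cv2.Rodrigues(R.T@Rt)[0].ravel();d=np.array(pos)-p
    print("pos",np.round(p*1000,1),"shift",np.round(R.T@d*1000,1),"turn",np.round(rv,3),"deg",round(np.degrees(np.linalg.norm(rv)),1),"shift after turn",np.round(Rt.T@d*1000,1),"F",np.round(s["contact_force"],1),"open",round(s["opening"]*1000,1),"t",round(s["t"],2))
def frame(yaw,tilt):
    """tool y along (cos yaw, sin yaw); tool z = horiz left-normal*cos(tilt) - z*sin(tilt); tilt=90 straight down"""
    a=np.radians(yaw);y=np.array([np.cos(a),np.sin(a),0]);n=np.array([-np.sin(a),np.cos(a),0]);t=np.radians(tilt)
    z=n*np.cos(t)-np.array([0,0,1])*np.sin(t);return np.c_[np.cross(y,z),y,z]
E
python3 - <<'E'
from h import *
from plant import arm
F=pickle.load(open("f0.pkl","rb"))
for n in F:
    X=cloud(F[n]).reshape(-1,3);x,y,z=X.T
    for k,q in dict(web=(x>.3)&(x<.63)&(abs(y)<.05)&(z>.049)&(z<.062),fl=(x>.3)&(x<.63)&(abs(y)<.06)&(z>.004)&(z<.062),look=(x>.4)&(x<.8)&(y>-.5)&(y<-.28)&(z>.01)&(z<.1),carton=(x>.64)&(x<.9)&(y<.35)&(y>.05)&(z>.03)&(z<.09)).items():
        P=X[q];c,s_,a=cv2.minAreaRect((P[:,:2]*1000).astype(np.float32));m=P.mean(0);w=np.linalg.svd(P[:,:2]-m[:2],full_matrices=False)[2][0]
        print(n,k,len(P),np.round(c),np.round(s_),round(a,1),"mean",np.round(m*1000),"dir",round(np.degrees(np.arctan2(w[1],w[0]))%180,1),np.round(P.min(0)*1000),np.round(P.max(0)*1000))
s=arm.sense()
go([.473,-.328,.2],frame(6.1,20),s)
E
```

```text
top web 201 [520.  -5.] [  9. 188.] 88.8 mean [521.  -4.  55.] dir 178.9 [427. -12.  49.] [614.  -0.  61.]
top fl 719 [458.  -3.] [117. 312.] 88.9 mean [516.   8.  21.] dir 178.7 [303. -60.   4.] [614.  58.  61.]
top look 526 [ 590. -392.] [ 39. 191.] 58.1 mean [ 583. -396.   42.] dir 151.0 [ 500. -449.   10.] [ 672. -327.   61.]
top carton 1118 [716. 172.] [120. 149.] 88.4 mean [748. 169.  57.] dir 86.3 [640. 110.  30.] [791. 231.  65.]
scene web 164 [522.  -3.] [ 14. 188.] 89.1 mean [526.  -2.  54.] dir 178.8 [429. -10.  49.] [616.   6.  59.]
scene fl 763 [464.   1.] [329. 116.] 0.5 mean [521.   6.  25.] dir 179.3 [300. -58.   4.] [629.  60.  59.]
scene look 453 [ 589. -390.] [ 38. 189.] 59.8 mean [ 586. -396.   37.] dir 151.1 [ 500. -448.   10.] [ 670. -344.   60.]
scene carton 1000 [718. 173.] [121. 152.] 88.7 mean [754. 178.  57.] dir 85.6 [641. 112.  30.] [795. 233.  67.]
pos [ 195.2 -593.2  208.1] shift [ 346.8 -165.1    8.4] turn [ 0.822  1.018 -1.176] deg 100.8 shift after turn [ 72.4 304.5 222.9] F [-0.8  0.5 -0.1] open 85.3 t 0.1
```

```bash
R='{"tx":28.9,"ty":-13.8,"tz":0.7}'
python3 -m jog '[{"tx":28.9,"ty":-13.8,"tz":0.7},{"tx":28.9,"ty":-13.8,"tz":0.7},{"tx":28.9,"ty":-13.8,"tz":0.7},{"tx":28.9,"ty":-13.8,"tz":0.7},{"tx":28.9,"ty":-13.8,"tz":0.7},{"tx":28.9,"ty":-13.8,"tz":0.7},{"tx":28.9,"ty":-13.8,"tz":0.7},{"tx":28.9,"ty":-13.8,"tz":0.7},{"tx":28.9,"ty":-13.8,"tz":0.7},{"tx":28.9,"ty":-13.8,"tz":0.7},{"tx":28.9,"ty":-13.8,"tz":0.7},{"tx":28.9,"ty":-13.8,"tz":0.7}]'
python3 -m jog '[{"rx":0.0484,"ry":0.0599,"rz":-0.0692},{"rx":0.0484,"ry":0.0599,"rz":-0.0692},{"rx":0.0484,"ry":0.0599,"rz":-0.0692},{"rx":0.0484,"ry":0.0599,"rz":-0.0692},{"rx":0.0484,"ry":0.0599,"rz":-0.0692},{"rx":0.0484,"ry":0.0599,"rz":-0.0692},{"rx":0.0484,"ry":0.0599,"rz":-0.0692},{"rx":0.0484,"ry":0.0599,"rz":-0.0692},{"rx":0.0484,"ry":0.0599,"rz":-0.0692},{"rx":0.0484,"ry":0.0599,"rz":-0.0692},{"rx":0.0484,"ry":0.0599,"rz":-0.0692},{"rx":0.0484,"ry":0.0599,"rz":-0.0692},{"rx":0.0484,"ry":0.0599,"rz":-0.0692},{"rx":0.0484,"ry":0.0599,"rz":-0.0692},{"rx":0.0484,"ry":0.0599,"rz":-0.0692},{"rx":0.0484,"ry":0.0599,"rz":-0.0692},{"rx":0.0484,"ry":0.0599,"rz":-0.0692},{}]'
python3 - <<'E'
from h import *
from plant import arm
s=arm.sense();go([.473,-.328,.139],frame(6.1,20),s);print(np.round(s["joint_pos"],2))
E
```

```text
pos [ 195.2 -593.2  208.1] shift [ 346.8 -165.    69.4] turn [ 0.822  1.018 -1.176] deg 100.8 shift after turn [ 15.1 304.5 243.7] F [-0.8  0.5 -0.1] open 85.3 t 0.1
[-1.27  0.42  1.63 -0.    1.09 -0.02]$[0]: bad value
$[0]: bad value
```

```bash
python3 -m jog '[{"tx":28.9,"ty":-13.8,"tz":0.7,"rx":0,"ry":0,"rz":0,"fingers":1}]' || python3 -m jog '[{"tx":29,"ty":-14,"tz":1}]'
```

```text
t: 0.18
eef_pos: [0.2161, -0.5741, 0.2079]
tool_rot: [3.101, 0.492, -0.002]
contact_force: [0.1, 0.7, 0.1]
opening: 0.0855
finger_force: 0.0
```

```bash
python3 -m jog '[{"tx":28.9,"ty":-13.8,"tz":0.7,"fingers":1}]' ; python3 -m jog '[{"tx":28.9,"ty":-13.8,"tz":0.7,"rx":0,"ry":0,"rz":0}]'
```

```text
$[0]: bad value
$[0]: bad value
```

```bash
python3 -m jog '[{"tx":35.4,"ty":-16.8,"tz":0.7,"rx":0,"ry":0,"rz":0,"fingers":1},{"tx":35.4,"ty":-16.8,"tz":0.7,"rx":0,"ry":0,"rz":0,"fingers":1},{"tx":35.4,"ty":-16.8,"tz":0.7,"rx":0,"ry":0,"rz":0,"fingers":1},{"tx":35.4,"ty":-16.8,"tz":0.7,"rx":0,"ry":0,"rz":0,"fingers":1},{"tx":35.4,"ty":-16.8,"tz":0.7,"rx":0,"ry":0,"rz":0,"fingers":1},{"tx":35.4,"ty":-16.8,"tz":0.7,"rx":0,"ry":0,"rz":0,"fingers":1},{"tx":35.4,"ty":-16.8,"tz":0.7,"rx":0,"ry":0,"rz":0,"fingers":1},{"tx":35.4,"ty":-16.8,"tz":0.7,"rx":0,"ry":0,"rz":0,"fingers":1},{"tx":35.4,"ty":-16.8,"tz":0.7,"rx":0,"ry":0,"rz":0,"fingers":1},{"tx":0,"ty":0,"tz":0,"rx":0,"ry":0,"rz":0,"fingers":1}]'
python3 - <<'E'
from h import *
from plant import arm
s=arm.sense();go([.473,-.328,.139],frame(6.1,20),s);print(np.round(s["joint_pos"],2))
E
```

```text
t: 1.02
eef_pos: [0.4778, -0.3239, 0.2015]
tool_rot: [-3.1, -0.504, -0.002]
contact_force: [-0.1, -0.7, -0.2]
opening: 0.0852
finger_force: 0.0
pos [ 477.8 -323.9  201.5] shift [-6.   2.4 62.5] turn [ 0.821  1.018 -1.172] deg 100.6 shift after turn [-59.9  -5.2  18.1] F [-0.1 -0.7 -0.2] open 85.2 t 1.02
[-0.62  0.36  1.74  0.    1.04  0.63]
```

```bash
python3 -m jog '[{"tx":0,"ty":0,"tz":0,"rx":0.0484,"ry":0.0599,"rz":-0.0692,"fingers":1},{"tx":0,"ty":0,"tz":0,"rx":0.0484,"ry":0.0599,"rz":-0.0692,"fingers":1},{"tx":0,"ty":0,"tz":0,"rx":0.0484,"ry":0.0599,"rz":-0.0692,"fingers":1},{"tx":0,"ty":0,"tz":0,"rx":0.0484,"ry":0.0599,"rz":-0.0692,"fingers":1},{"tx":0,"ty":0,"tz":0,"rx":0.0484,"ry":0.0599,"rz":-0.0692,"fingers":1},{"tx":0,"ty":0,"tz":0,"rx":0.0484,"ry":0.0599,"rz":-0.0692,"fingers":1},{"tx":0,"ty":0,"tz":0,"rx":0.0484,"ry":0.0599,"rz":-0.0692,"fingers":1},{"tx":0,"ty":0,"tz":0,"rx":0.0484,"ry":0.0599,"rz":-0.0692,"fingers":1},{"tx":0,"ty":0,"tz":0,"rx":0.0484,"ry":0.0599,"rz":-0.0692,"fingers":1},{"tx":0,"ty":0,"tz":0,"rx":0.0484,"ry":0.0599,"rz":-0.0692,"fingers":1},{"tx":0,"ty":0,"tz":0,"rx":0.0484,"ry":0.0599,"rz":-0.0692,"fingers":1},{"tx":0,"ty":0,"tz":0,"rx":0.0484,"ry":0.0599,"rz":-0.0692,"fingers":1},{"tx":0,"ty":0,"tz":0,"rx":0.0484,"ry":0.0599,"rz":-0.0692,"fingers":1},{"tx":0,"ty":0,"tz":0,"rx":0.0484,"ry":0.0599,"rz":-0.0692,"fingers":1},{"tx":0,"ty":0,"tz":0,"rx":0.0484,"ry":0.0599,"rz":-0.0692,"fingers":1},{"tx":0,"ty":0,"tz":0,"rx":0.0484,"ry":0.0599,"rz":-0.0692,"fingers":1},{"tx":0,"ty":0,"tz":0,"rx":0.0484,"ry":0.0599,"rz":-0.0692,"fingers":1},{"tx":0,"ty":0,"tz":0,"rx":0,"ry":0,"rz":0,"fingers":1}]'
python3 - <<'E'
from h import *
from plant import arm
s=arm.sense();go([.473,-.328,.139],frame(6.1,20),s);print(np.round(s["joint_pos"],2))
f=arm.grab_frame("wrist");pickle.dump((s,f),open("w1.pkl","wb"));cv2.imwrite("pics/w1.png",f["image"][:,:,::-1])
E
```

```text
t: 2.52
eef_pos: [0.4738, -0.3278, 0.1986]
tool_rot: [-1.363, -1.52, -0.959]
contact_force: [-1.5, -0.3, -0.9]
opening: 0.0853
finger_force: 0.0
pos [ 473.8 -327.8  198.6] shift [-56.2  -0.8  20. ] turn [-0.003 -0.005  0.001] deg 0.3 shift after turn [-56.1  -0.8  20.3] F [-1.5 -0.3 -0.9] open 85.3 t 2.52
[-0.91  0.94  1.24  0.59  2.06 -1.06]
```

View pics/w1.png

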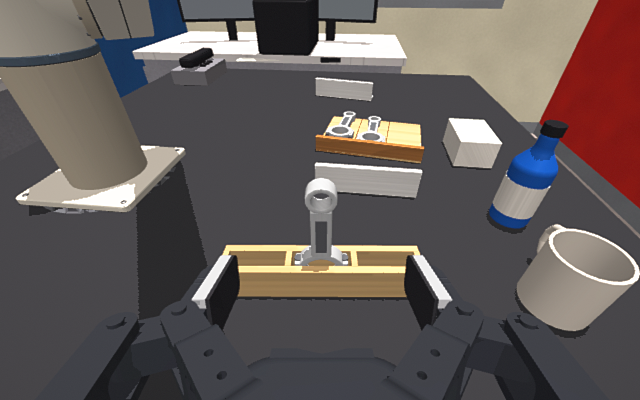

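Run:
```python
from h import *
s,f=pickle.load(open("w1.pkl","rb"))
X=cloud(f,s);c=np.array([.461,-.215,0]);a=np.radians(6.1)
L=(X-c)@np.array([[np.cos(a),-np.sin(a),0],[np.sin(a),np.cos(a),0],[0,0,1]])*1000
q=(abs(L[...,0])<60)&(abs(L[...,1])<45)&(L[...,2]>56)&(L[...,2]<175)
P=L[q]
for lo in range(55,170,8):
    k=P[(P[:,2]>=lo)&(P[:,2]<lo+8)]
    if len(k)>5:print(lo,len(k),"x",np.round([k[:,0].min(),k[:,0].max(),(k[:,0].min()+k[:,0].max())/2,np.median(k[:,0])],1),"y med",np.round(np.percentile(k[:,1],[5,50]),1))
q=(abs(L[...,2]-50)<5)&(abs(L[...,0])<140)&(abs(L[...,1])<30);P=L[q];print("rack",P.min(0),P.max(0))
```

```text
55 235 x [-25.2  22.4  -1.4  -5. ] y med [-10.9  -7.4]
63 161 x [-19.4  15.7  -1.9  -0.2] y med [-11.1 -10. ]
71 89 x [-13.2  10.4  -1.4  -1.3] y med [-11.4 -10.5]
79 99 x [-13.   10.3  -1.3  -1.3] y med [-11.4 -10.5]
87 108 x [-12.8  10.2  -1.3  -1.3] y med [-11.5 -10.6]
95 103 x [-12.6  10.   -1.3  -1.3] y med [-11.4 -10.6]
103 112 x [-13.5   9.8  -1.8  -1.3] y med [-11.4 -10.5]
111 121 x [-13.4   9.7  -1.9  -2.3] y med [-11.2 -10.4]
119 119 x [-13.1   9.5  -1.8  -1.3] y med [-11.2 -10.3]
127 136 x [-12.9  10.4  -1.2  -1.2] y med [-11.2 -10.4]
135 296 x [-15.7  13.2  -1.2  -1.3] y med [-10.8  -5.2]
143 89 x [-17.6  15.   -1.3 -11.5] y med [-11.2  -9.9]
151 155 x [-18.   15.   -1.5   3.8] y med [-11.1  -9.4]
159 340 x [-14.4  11.2  -1.6  -1.3] y med [-10.8  -3.8]
rack [-126.29877417  -23.97568077   45.00814499] [123.11789727  22.24736341  54.9655913 ]
```

Run:
```python
from h import *
from plant import arm
s=arm.sense();go([.4589,-.2094,.0956],frame(6.1,20),s)
```

```text
pos [ 473.8 -327.9  199.3] shift [-56.8  -2.  147.6] turn [-0.001 -0.001 -0.003] deg 0.2 shift after turn [-56.6  -2.3 147.7] F [0.5 0.1 0.8] open 85.3 t 2.57
```

```bash
python3 -m jog '[{"tx":-28.3,"ty":-1,"tz":0,"rx":0,"ry":0,"rz":0,"fingers":1},{"tx":-28.4,"ty":-1,"tz":0,"rx":0,"ry":0,"rz":0,"fingers":1},{"tx":0,"ty":0,"tz":25,"rx":0,"ry":0,"rz":0,"fingers":1},{"tx":0,"ty":0,"tz":25,"rx":0,"ry":0,"rz":0,"fingers":1},{"tx":0,"ty":0,"tz":25,"rx":0,"ry":0,"rz":0,"fingers":1},{"tx":0,"ty":0,"tz":25,"rx":0,"ry":0,"rz":0,"fingers":1},{"tx":0,"ty":0,"tz":20,"rx":0,"ry":0,"rz":0,"fingers":1},{"tx":0,"ty":0,"tz":15,"rx":0,"ry":0,"rz":0,"fingers":1},{"tx":0,"ty":0,"tz":12.6,"rx":0,"ry":0,"rz":0,"fingers":1},{"tx":0,"ty":0,"tz":0,"rx":0,"ry":0,"rz":0,"fingers":1},{"tx":0,"ty":0,"tz":0,"rx":0,"ry":0,"rz":0,"fingers":0.6}]'
python3 - <<'E'
from h import *
from plant import arm
s=arm.sense();go([.4589,-.2094,.0956],frame(6.1,20),s)
f=arm.grab_frame("wrist");pickle.dump((s,f),open("w2.pkl","wb"));cv2.imwrite("pics/w2.png",f["image"][:,:,::-1])
E
```

```text
t: 3.48
eef_pos: [0.4593, -0.2102, 0.0985]
tool_rot: [-1.37, -1.524, -0.957]
contact_force: [0.5, -1.2, 0.3]
opening: 0.0756
finger_force: 0.0
pos [ 459.3 -210.2   98.5] shift [-2.5 -0.3  1.8] turn [ 0.     0.002 -0.   ] deg 0.1 shift after turn [-2.5 -0.3  1.8] F [ 0.5 -1.2  0.3] open 75.6 t 3.48
```

View pics/w2.png

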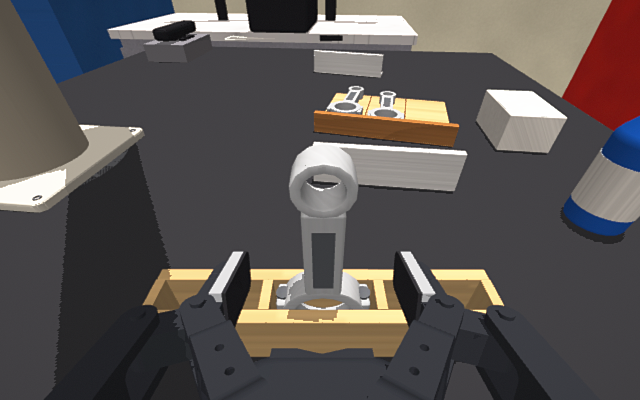

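```bash
python3 -m jog '[{"tx":0,"ty":0,"tz":1,"rx":0,"ry":0,"rz":0,"fingers":0},{"tx":0,"ty":0,"tz":0,"rx":0,"ry":0,"rz":0,"fingers":0},{"tx":0,"ty":0,"tz":0,"rx":0,"ry":0,"rz":0,"fingers":0},{"tx":0,"ty":0,"tz":0,"rx":0,"ry":0,"rz":0,"fingers":0},{"tx":0,"ty":0,"tz":0,"rx":0,"ry":0,"rz":0,"fingers":0},{"tx":0,"ty":0,"tz":0,"rx":0,"ry":0,"rz":0,"fingers":0},{"tx":0,"ty":0,"tz":0,"rx":0,"ry":0,"rz":0,"fingers":0},{"tx":0,"ty":0,"tz":0,"rx":0,"ry":0,"rz":0,"fingers":0},{"tx":0,"ty":0,"tz":0,"rx":0,"ry":0,"rz":0,"fingers":0},{"tx":0,"ty":0,"tz":0,"rx":0,"ry":0,"rz":0,"fingers":0}]' 60
python3 - <<'E'
from h import *
from plant import arm
s=arm.sense();go([.4589,-.2094,.0956],frame(6.1,20),s);print(s["finger_force"])
R=frame(6.1,20);print("up 1mm in tool axes",np.round(R.T@[0,0,1],3))
E
```

```text
t: 4.37
eef_pos: [0.4591, -0.209, 0.0976]
tool_rot: [-1.368, -1.523, -0.958]
contact_force: [0.5, 0.4, 0.3]
opening: 0.0001
finger_force: 0.0
pos [ 459.1 -209.    97.6] shift [-2.  -0.2  0.4] turn [-0.     0.001  0.   ] deg 0.0 shift after turn [-2.  -0.2  0.4] F [0.5 0.4 0.3] open 0.1 t 4.37
0.0
up 1mm in tool axes [ 0.94   0.    -0.342]
```

Run:
```python
from h import *
from plant import arm
s=arm.sense();f=arm.grab_frame("wrist");g=arm.grab_frame("scene");print(np.round(f["T_tool_cam"],3).tolist(),f["fov_y"],f["cx"],f["cy"])
pickle.dump((s,f,g),open("w3.pkl","wb"))
I=np.hstack([f["image"][:,:,::-1],cv2.resize(g["image"][100:190,250:360,::-1],(489,400))]);cv2.imwrite("pics/w3.png",cv2.resize(I,(800,283)))
X=cloud(f,s);a=np.radians(6.1)
L=(X-[.461,-.215,0])@np.array([[np.cos(a),-np.sin(a),0],[np.sin(a),np.cos(a),0],[0,0,1]])*1000
q=(abs(L[...,0])<20)&(abs(L[...,1])<45)&(L[...,2]>115)&(L[...,2]<135);print(np.round(np.percentile(L[q],[5,50,95],axis=0)))
for v in range(150,400,15):print(v,np.round(L[v,322]),f["depth"][v,322])
```

```text
[[0.0, -0.949, -0.316, 0.082], [1.0, 0.0, -0.001, -0.001], [0.001, -0.316, 0.949, -0.164], [0.0, 0.0, 0.0, 1.0]] 69.28339881459674 321.43295548310084 199.5067892902112
[[-13. -42. 116.]
 [ -2. -21. 123.]
 [  9. -10. 133.]]
150 [ -2.   1. 165.] 0.1357336
165 [ -2. -11. 164.] 0.12752526
180 [ -2. 210.   4.] 0.39968517
195 [ -2.   2. 137.] 0.1543411
210 [ -2.  -9. 137.] 0.14523062
225 [ -2. -11. 128.] 0.1496846
240 [ -2. -11. 117.] 0.15648232
255 [ -2. -26. 123.] 0.14075947
270 [ -2. -38. 126.] 0.12897582
285 [ -2. -47. 127.] 0.122284114
300 [ -2. -49. 120.] 0.12487151
315 [ -2. -51. 111.] 0.12874502
330 [ -2. -22.  41.] 0.1950024
345 [ -2. -22.  20.] 0.20759617
360 [ -2. -83. 143.] 0.08379814
375 [ -2. -88. 145.] 0.07894568
390 [ -2. -92. 147.] 0.074416496
```

View pics/w3.png

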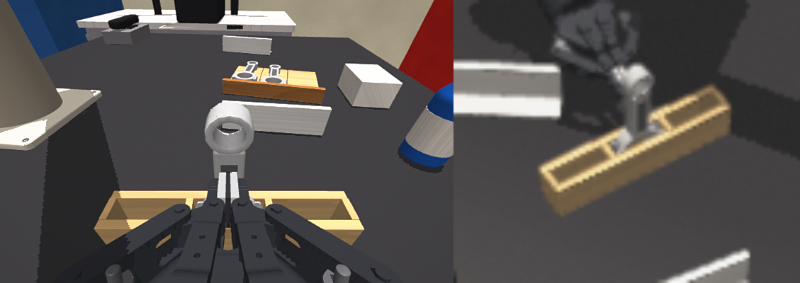

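Run:
```python
from h import *
for fn in("w1.pkl","w2.pkl","w3.pkl"):
    o=pickle.load(open(fn,"rb"));s,f=o[0],o[1]
    R=cv2.Rodrigues(np.array(s["tool_rot"],float))[0];T=(cloud(f,s)-s["eef_pos"])@R*1000
    print(fn)
    for u in (222,230,238,246,308,314,318,322,326,330,336):
        print(u,[(v,*np.round(T[v,u]).astype(int)) for v in range(236,320,7) if T[v,u,2]<60])
```

```text
w1.pkl
222 [(257, np.int64(12), np.int64(-49), np.int64(-41)), (264, np.int64(12), np.int64(-47), np.int64(-47)), (271, np.int64(12), np.int64(-45), np.int64(-53)), (278, np.int64(11), np.int64(-44), np.int64(-57)), (285, np.int64(8), np.int64(-44), np.int64(-58)), (292, np.int64(5), np.int64(-44), np.int64(-58)), (299, np.int64(3), np.int64(-43), np.int64(-61)), (306, np.int64(0), np.int64(-43), np.int64(-62)), (313, np.int64(-3), np.int64(-44), np.int64(-62))]
230 [(257, np.int64(12), np.int64(-45), np.int64(-40)), (264, np.int64(12), np.int64(-43), np.int64(-46)), (271, np.int64(8), np.int64(-44), np.int64(-47)), (278, np.int64(5), np.int64(-44), np.int64(-48)), (285, np.int64(1), np.int64(-44), np.int64(-47)), (292, np.int64(-1), np.int64(-44), np.int64(-50)), (299, np.int64(-4), np.int64(-44), np.int64(-51)), (306, np.int64(-8), np.int64(-44), np.int64(-52))]
238 [(271, np.int64(1), np.int64(-44), np.int64(-36)), (278, np.int64(-3), np.int64(-44), np.int64(-36)), (285, np.int64(-6), np.int64(-44), np.int64(-38)), (292, np.int64(-9), np.int64(-44), np.int64(-39))]
246 []
308 []
3
[... 10878 characters left out ...]
int64(-73)), (306, np.int64(13), np.int64(2), np.int64(-77)), (313, np.int64(10), np.int64(2), np.int64(-78))]
336 [(236, np.int64(15), np.int64(7), np.int64(-23)), (243, np.int64(10), np.int64(7), np.int64(-22)), (250, np.int64(4), np.int64(7), np.int64(-19)), (257, np.int64(8), np.int64(6), np.int64(-34)), (264, np.int64(8), np.int64(6), np.int64(-40)), (271, np.int64(12), np.int64(5), np.int64(-53)), (278, np.int64(13), np.int64(5), np.int64(-59)), (285, np.int64(15), np.int64(5), np.int64(-67)), (292, np.int64(14), np.int64(5), np.int64(-70)), (299, np.int64(12), np.int64(4), np.int64(-73)), (306, np.int64(13), np.int64(4), np.int64(-77)), (313, np.int64(12), np.int64(4), np.int64(-80))]
```

```bash
sed -i 's/^def go/TIP=.025 # real shut finger tips lie this far short of the reported TCP\ndef go/' h.py
python3 -m jog '[{"tx":0,"ty":0,"tz":0,"rx":0,"ry":0,"rz":0,"fingers":0.7},{"tx":0,"ty":0,"tz":0,"rx":0,"ry":0,"rz":0,"fingers":0.7},{"tx":0,"ty":0,"tz":0,"rx":0,"ry":0,"rz":0,"fingers":0.7},{"tx":0,"ty":0,"tz":0,"rx":0,"ry":0,"rz":0,"fingers":0.7},{"tx":0,"ty":0,"tz":0,"rx":0,"ry":0,"rz":0,"fingers":0.7},{"tx":0,"ty":0,"tz":0,"rx":0,"ry":0,"rz":0,"fingers":0.7},{"tx":-2,"ty":0,"tz":5,"rx":0,"ry":0,"rz":0,"fingers":0.7},{"tx":0,"ty":0,"tz":5,"rx":0,"ry":0,"rz":0,"fingers":0.7},{"tx":0,"ty":0,"tz":5,"rx":0,"ry":0,"rz":0,"fingers":0.7},{"tx":0,"ty":0,"tz":5,"rx":0,"ry":0,"rz":0,"fingers":0.7},{"tx":0,"ty":0,"tz":5,"rx":0,"ry":0,"rz":0,"fingers":0.7},{"tx":0,"ty":0,"tz":0,"rx":0,"ry":0,"rz":0,"fingers":0.7}]'
python3 - <<'E'
from h import *
from plant import arm
s=arm.sense();go([.4564,-.186,.0871],frame(6.1,20),s)
E
```

```text
t: 5.47
eef_pos: [0.4562, -0.1851, 0.0869]
tool_rot: [-1.367, -1.522, -0.957]
contact_force: [-0.3, 0.4, -1.4]
opening: 0.0597
finger_force: 0.0
pos [ 456.2 -185.1   86.9] shift [-0.2  0.1 -0.9] turn [-0.001 -0.001 -0.   ] deg 0.1 shift after turn [-0.2  0.1 -0.9] F [-0.3  0.4 -1.4] open 59.7 t 5.47
```

Now close at 60 N.

```bash
python3 -m jog '[{"tx":0,"ty":0,"tz":0,"rx":0,"ry":0,"rz":0,"fingers":0},{"tx":0,"ty":0,"tz":0,"rx":0,"ry":0,"rz":0,"fingers":0},{"tx":0,"ty":0,"tz":0,"rx":0,"ry":0,"rz":0,"fingers":0},{"tx":0,"ty":0,"tz":0,"rx":0,"ry":0,"rz":0,"fingers":0},{"tx":0,"ty":0,"tz":0,"rx":0,"ry":0,"rz":0,"fingers":0},{"tx":0,"ty":0,"tz":0,"rx":0,"ry":0,"rz":0,"fingers":0},{"tx":0,"ty":0,"tz":0,"rx":0,"ry":0,"rz":0,"fingers":0}]' 60
```

```text
t: 6.05
eef_pos: [0.4569, -0.1866, 0.0873]
tool_rot: [-1.369, -1.524, -0.959]
contact_force: [2.0, -1.1, 2.8]
opening: 0.023
finger_force: 63.1
```

```bash
python3 -m jog '[{"tx":4.7,"ty":0,"tz":-1.7,"rx":0,"ry":0,"rz":0,"fingers":0},{"tx":9.4,"ty":0,"tz":-3.4,"rx":0,"ry":0,"rz":0,"fingers":0},{"tx":9.4,"ty":0,"tz":-3.4,"rx":0,"ry":0,"rz":0,"fingers":0},{"tx":14.1,"ty":0,"tz":-5.1,"rx":0,"ry":0,"rz":0,"fingers":0},{"tx":14.1,"ty":0,"tz":-5.1,"rx":0,"ry":0,"rz":0,"fingers":0},{"tx":18.8,"ty":0,"tz":-6.8,"rx":0,"ry":0,"rz":0,"fingers":0},{"tx":18.8,"ty":0,"tz":-6.8,"rx":0,"ry":0,"rz":0,"fingers":0},{"tx":18.8,"ty":0,"tz":-6.8,"rx":0,"ry":0,"rz":0,"fingers":0},{"tx":9.4,"ty":0,"tz":-3.4,"rx":0,"ry":0,"rz":0,"fingers":0},{"tx":0,"ty":0,"tz":0,"rx":0,"ry":0,"rz":0,"fingers":0},{"tx":0,"ty":0,"tz":0,"rx":0,"ry":0,"rz":0,"fingers":0}]'
python3 - <<'E'
from h import *
from plant import arm
s=arm.sense();f=arm.grab_frame("wrist")
# rod face in tool frame: expected axis dir -> check angle
R=cv2.Rodrigues(np.array(s["tool_rot"],float))[0];T=(cloud(f,s)-s["eef_pos"])@R*1000
q=(abs(T[...,1])<11)&(T[...,2]<0)&(T[...,2]>-60)&(T[...,0]>17)&(T[...,0]<75)
q[:,:]&=True
P=T[q];k=P[(P[:,2]<np.percentile(P[:,2],100))];print(len(P))
W=P@R.T
for lo in range(15,75,8):
    z=P[(P[:,0]>=lo)&(P[:,0]<lo+8)]
    if len(z):print(lo,len(z),np.round(np.percentile(z,[10,50,90],axis=0)[:,1:],1).tolist())
tr=np.array([.540,.232,0]);ay=np.radians(-8);tx=np.array([np.cos(ay),np.sin(ay),0]);ty=np.array([-np.sin(ay),np.cos(ay),0])
Rt=frame(-8,70+0);print(np.round(Rt,2).tolist())
E
```

```text
t: 6.97
eef_pos: [0.4567, -0.1862, 0.2126]
tool_rot: [-1.369, -1.525, -0.958]
contact_force: [0.0, 0.4, -3.1]
opening: 0.0229
finger_force: 62.9
4349
15 474 [[-8.8, -49.6], [-0.4, -48.7], [8.3, -47.7]]
23 705 [[-8.9, -52.3], [0.0, -51.2], [8.6, -49.9]]
31 1240 [[-8.4, -53.9], [-0.8, -51.2], [7.2, -42.5]]
39 646 [[-10.0, -55.6], [4.9, -43.1], [9.6, -37.0]]
47 116 [[-9.7, -59.9], [8.6, -59.5], [10.6, -58.4]]
55 869 [[-9.2, -59.2], [1.1, -55.1], [9.2, -48.8]]
63 299 [[-6.9, -51.1], [-1.2, -47.7], [4.4, -45.1]]
[[0.13, 0.99, 0.05], [0.93, -0.14, 0.34], [0.34, 0.0, -0.94]]
```

```bash
cat >> h.py <<'E'
TR=np.array([.540,.232,0]);YAW=-8.0
def tray(x,y,z,c=None,yaw=None):
    a=np.radians(YAW);return TR+np.array([np.cos(a)*x-np.sin(a)*y,np.sin(a)*x+np.cos(a)*y,z*1000])/1000 if False else TR+np.array([np.cos(a)*x-np.sin(a)*y,np.sin(a)*x+np.cos(a)*y,z])/1000
OFF=frame(6.1,20).T@(np.array([.4569,-.1866,.0873])-[.4596,-.2158,.098]);OFF[1]=0
def place(x,y,z,tilt=110):
    R=frame(YAW,tilt);return tray(x,y,z)+R@OFF,R
E
python3 - <<'E'
from h import *
from plant import arm
s=arm.sense();print(OFF);go(*place(76,22,90),s)
E
```

```text
[-2.61397195e-05  0.00000000e+00  3.12128888e-02]
pos [ 456.4 -186.   211.9] shift [ -5.1 204.1 426.8] turn [-0.115 -1.561  0.248] deg 90.8 shift after turn [462.2 100.6  -7.3] F [-0.3 -0.6 -3.3] open 22.4 t 7.02
```

```bash
python3 -m jog '[{"tx":0,"ty":0,"tz":0,"rx":-0.0064,"ry":-0.0867,"rz":0.0138,"fingers":0},{"tx":0,"ty":0,"tz":0,"rx":-0.0064,"ry":-0.0867,"rz":0.0138,"fingers":0},{"tx":0,"ty":0,"tz":0,"rx":-0.0064,"ry":-0.0867,"rz":0.0138,"fingers":0},{"tx":0,"ty":0,"tz":0,"rx":-0.0064,"ry":-0.0867,"rz":0.0138,"fingers":0},{"tx":0,"ty":0,"tz":0,"rx":-0.0064,"ry":-0.0867,"rz":0.0138,"fingers":0},{"tx":0,"ty":0,"tz":0,"rx":-0.0064,"ry":-0.0867,"rz":0.0138,"fingers":0},{"tx":0,"ty":0,"tz":0,"rx":-0.0064,"ry":-0.0867,"rz":0.0138,"fingers":0},{"tx":0,"ty":0,"tz":0,"rx":-0.0064,"ry":-0.0867,"rz":0.0138,"fingers":0},{"tx":0,"ty":0,"tz":0,"rx":-0.0064,"ry":-0.0867,"rz":0.0138,"fingers":0},{"tx":0,"ty":0,"tz":0,"rx":-0.0064,"ry":-0.0867,"rz":0.0138,"fingers":0},{"tx":0,"ty":0,"tz":0,"rx":-0.0064,"ry":-0.0867,"rz":0.0138,"fingers":0},{"tx":0,"ty":0,"tz":0,"rx":-0.0064,"ry":-0.0867,"rz":0.0138,"fingers":0},{"tx":0,"ty":0,"tz":0,"rx":-0.0064,"ry":-0.0867,"rz":0.0138,"fingers":0},{"tx":0,"ty":0,"tz":0,"rx":-0.0064,"ry":-0.0867,"rz":0.0138,"fingers":0},{"tx":0,"ty":0,"tz":0,"rx":-0.0064,"ry":-0.0867,"rz":0.0138,"fingers":0},{"tx":0,"ty":0,"tz":0,"rx":-0.0064,"ry":-0.0867,"rz":0.0138,"fingers":0},{"tx":0,"ty":0,"tz":0,"rx":-0.0064,"ry":-0.0867,"rz":0.0138,"fingers":0},{"tx":0,"ty":0,"tz":0,"rx":-0.0064,"ry":-0.0867,"rz":0.0138,"fingers":0},{"tx":0,"ty":0,"tz":0,"rx":0,"ry":0,"rz":0,"fingers":0}]'
python3 - <<'E'
from h import *
from plant import arm
s=arm.sense();go(*place(76,22,90),s);print(np.round(s["joint_pos"],2))
E
```

```text
t: 8.6
eef_pos: [0.4549, -0.1838, 0.21]
tool_rot: [2.179, 1.898, -0.391]
contact_force: [-0.6, 0.5, -2.4]
opening: 0.0228
finger_force: 62.6
pos [ 454.9 -183.8  210. ] shift [459.4 103.9  -9.6] turn [-0.004  0.001  0.003] deg 0.3 shift after turn [459.8 102.4  -8.5] F [-0.6  0.5 -2.4] open 22.8 t 8.6
[-0.18  0.23  1.96 -0.43  0.98  0.2 ]
```

```bash
python3 -m jog '[{"tx":17,"ty":4,"tz":-0.3,"rx":0,"ry":0,"rz":0,"fingers":0},{"tx":30,"ty":6.7,"tz":-0.6,"rx":0,"ry":0,"rz":0,"fingers":0},{"tx":34,"ty":7.6,"tz":-0.7,"rx":0,"ry":0,"rz":0,"fingers":0},{"tx":34,"ty":7.6,"tz":-0.7,"rx":0,"ry":0,"rz":0,"fingers":0},{"tx":34,"ty":7.6,"tz":-0.7,"rx":0,"ry":0,"rz":0,"fingers":0},{"tx":34,"ty":7.6,"tz":-0.7,"rx":0,"ry":0,"rz":0,"fingers":0},{"tx":34,"ty":7.6,"tz":-0.7,"rx":0,"ry":0,"rz":0,"fingers":0},{"tx":34,"ty":7.6,"tz":-0.7,"rx":0,"ry":0,"rz":0,"fingers":0},{"tx":34,"ty":7.6,"tz":-0.7,"rx":0,"ry":0,"rz":0,"fingers":0},{"tx":34,"ty":7.6,"tz":-0.7,"rx":0,"ry":0,"rz":0,"fingers":0},{"tx":34,"ty":7.6,"tz":-0.7,"rx":0,"ry":0,"rz":0,"fingers":0},{"tx":34,"ty":7.6,"tz":-0.7,"rx":0,"ry":0,"rz":0,"fingers":0},{"tx":34,"ty":7.6,"tz":-0.7,"rx":0,"ry":0,"rz":0,"fingers":0},{"tx":25,"ty":5.5,"tz":-0.5,"rx":0,"ry":0,"rz":0,"fingers":0},{"tx":13.4,"ty":3,"tz":-0.4,"rx":0,"ry":0,"rz":0,"fingers":0},{"tx":0,"ty":0,"tz":0,"rx":0,"ry":0,"rz":0,"fingers":0},{"tx":0,"ty":0,"tz":0,"rx":0,"ry":0,"rz":0,"fingers":0}]'
python3 - <<'E'
from h import *
from plant import arm
s=arm.sense();go(*place(76,22,90),s);print(np.round(s["joint_pos"],2))
f=arm.grab_frame("wrist");g=arm.grab_frame("top");h=arm.grab_frame("scene");pickle.dump((s,f,g,h),open("w4.pkl","wb"))
I=np.hstack([cv2.resize(f["image"],(480,300)),cv2.resize(h["image"][170:300,280:400],(320,300))])[:,:,::-1];cv2.imwrite("pics/w4.png",I)
E
```

```text
t: 10.02
eef_pos: [0.6182, 0.2297, 0.063]
tool_rot: [2.18, 1.897, -0.388]
contact_force: [0.8, -0.9, -3.3]
opening: 0.0228
finger_force: 62.6
pos [618.2 229.7  63. ] shift [ 3.4 -1.8  1.3] turn [-0.003  0.     0.001] deg 0.2 shift after turn [ 3.4 -1.8  1.3] F [ 0.8 -0.9 -3.3] open 22.8 t 10.02
[ 0.47  0.75  1.48 -0.31  1.14  0.78]
```

View pics/w4.png

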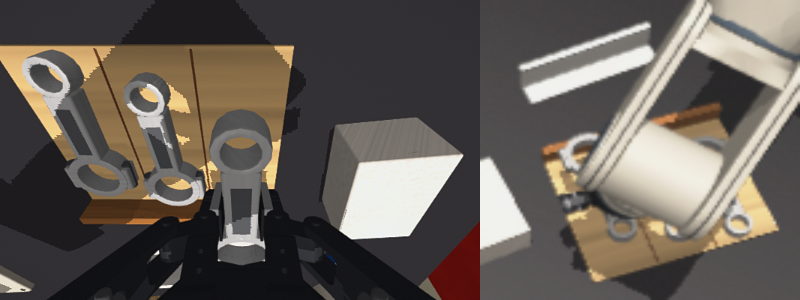

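Run:
```python
from h import *
s,f,g,h=pickle.load(open("w4.pkl","rb"))
a=np.radians(YAW);M=np.array([[np.cos(a),-np.sin(a),0],[np.sin(a),np.cos(a),0],[0,0,1]])
L=(cloud(f,s)-TR)@M*1000
x,y,z=L[...,0],L[...,1],L[...,2]
q=(abs(x-76)<22)&(z>70)&(z<115)&(y>20)
for lo in range(20,110,10):
    k=L[q&(y>=lo)&(y<lo+10)]
    if len(k)>10:
        top=k[k[:,2]>np.percentile(k[:,2],60)-3];print(lo,len(k),"z",np.round(np.percentile(k[:,2],[20,50,80]),1),"x",np.round([k[:,0].min(),k[:,0].max(),(k[:,0].min()+k[:,0].max())/2],1))
hsv=cv2.cvtColor(f["image"],cv2.COLOR_RGB2HSV)
b=(z>3)&(z<10)&(abs(x)<140)&(abs(y)<140)&(hsv[...,1]>60);P=L[b]
for lo in range(-40,100,20):
    k=P[(P[:,1]>lo)&(P[:,1]<lo+20)];print("edge x at y",lo,np.round(k[:,0].max(),1) if len(k) else None)
for lo in range(-110,110,30):
    k=P[(P[:,0]>lo)&(P[:,0]<lo+20)];print("edge y at x",lo,np.round(k[:,1].max(),1) if len(k) else None)
for n,x0 in(("a",-76),("b",0)):
    k=L[(abs(x-x0)<38)&(z>22)&(z<32)&(y>-75)&(y<125)];t=k[k[:,1]>k[:,1].max()-25];print(n,"tip y",np.round(k[:,1].max(),1),"tip x",np.round((t[:,0].min()+t[:,0].max())/2,1), "x range",k[:,0].min(),k[:,0].max())
```

```text
20 876 z [ 98.4 103.5 104. ] x [54. 98. 76.]
30 1739 z [102.  103.8 108.5] x [54.  97.9 76. ]
40 821 z [103.1 103.5 103.9] x [59.6 94.3 76.9]
50 1573 z [ 94.  102.7 103.5] x [63.7 89.5 76.6]
60 1342 z [ 92.5 101.2 103.3] x [60.  93.  76.5]
70 909 z [ 99.9 103.  103.6] x [60.  93.1 76.5]
80 2265 z [ 90.6  98.4 103.2] x [63.1 89.8 76.5]
edge x at y -40 118.0
edge x at y -20 118.3
edge x at y 0 118.0
edge x at y 20 118.2
edge x at y 40 118.3
edge x at y 60 118.1
edge x at y 80 118.2
edge y at x -110 100.7
edge y at x -80 100.7
edge y at x -50 100.6
edge y at x -20 100.7
edge y at x 10 100.8
edge y at x 40 100.7
edge y at x 70 100.8
edge y at x 100 100.8
a tip y 98.0 tip x -73.6 x range -111.88821439287008 -44.37461214915491
b tip y 80.5 tip x -3.3 x range -32.678964998943975 33.47599260614027
```

```bash
sed -i 's/^TR=.*;YAW/TR=np.array([.5383,.2329,0]);YAW/' h.py
python3 -m jog '[{"tx":3.4,"ty":-2.3,"tz":9.4,"rx":0,"ry":0,"rz":0,"fingers":0},{"tx":5.1,"ty":0,"tz":14.1,"rx":0,"ry":0,"rz":0,"fingers":0},{"tx":5.1,"ty":0,"tz":14.1,"rx":0,"ry":0,"rz":0,"fingers":0},{"tx":5.1,"ty":0,"tz":14.1,"rx":0,"ry":0,"rz":0,"fingers":0},{"tx":3.4,"ty":0,"tz":9.4,"rx":0,"ry":0,"rz":0,"fingers":0},{"tx":1.7,"ty":0,"tz":4.7,"rx":0,"ry":0,"rz":0,"fingers":0},{"tx":0,"ty":0,"tz":0,"rx":0,"ry":0,"rz":0,"fingers":0},{"tx":0,"ty":0,"tz":0,"rx":0,"ry":0,"rz":0,"fingers":0}]'
python3 - <<'E'
from h import *
from plant import arm
s=arm.sense();go(*place(76,22,16),s)
f=arm.grab_frame("wrist")
a=np.radians(YAW);M=np.array([[np.cos(a),-np.sin(a),0],[np.sin(a),np.cos(a),0],[0,0,1]])
L=(cloud(f,s)-TR)@M*1000;x,y,z=L[...,0],L[...,1],L[...,2]
hsv=cv2.cvtColor(f["image"],cv2.COLOR_RGB2HSV)
print("board z",np.median(z[(abs(x-40)<70)&(y>-20)&(y<95)&(abs(z-6)<6)&(hsv[...,1]>60)]))
for lo in(35,45,55,70,85):
    k=L[(abs(x-76)<18)&(z>18)&(y>lo)&(y<lo+8)];print(lo,np.round(np.percentile(k[:,2],[40,60,80]),1),round((k[:,0].min()+k[:,0].max())/2,1),k[:,1].max())
E
```

```text
t: 10.83
eef_pos: [0.6167, 0.2306, -0.0062]
tool_rot: [2.18, 1.895, -0.385]
contact_force: [0.1, 0.1, -2.0]
opening: 0.0227
finger_force: 62.6
pos [616.7 230.6  -6.2] shift [ 4.9 -1.9  5.8] turn [-0.001 -0.     0.   ] deg 0.1 shift after turn [ 4.9 -1.9  5.8] F [ 0.1  0.1 -2. ] open 22.7 t 10.83
board z 6.4859616276565175
35 [34.9 41.  47. ] 76.0 42.99873430338599
45 [57.6 64.1 81.5] 76.0 52.99758725282014
55 [81.6 87.8 91.3] 76.0 62.999209049584906
70 [33.7 34.1 34.5] 76.6 77.98047874361248
85 [25.5 28.7 32.1] 76.4 87.51609097295368
```

```bash
python3 -m jog '[{"tx":0.7,"ty":0,"tz":1.9,"rx":0,"ry":0,"rz":0,"fingers":0},{"tx":0.7,"ty":0,"tz":1.9,"rx":0,"ry":0,"rz":0,"fingers":0},{"tx":0.5,"ty":0,"tz":1.4,"rx":0,"ry":0,"rz":0,"fingers":0},{"tx":0,"ty":0,"tz":0,"rx":0,"ry":0,"rz":0,"fingers":0},{"tx":0,"ty":0,"tz":0,"rx":0,"ry":0,"rz":0,"fingers":0}]'
python3 -m jog '[{"tx":0.3,"ty":0,"tz":0.9,"rx":0,"ry":0,"rz":0,"fingers":0},{"tx":0,"ty":0,"tz":0,"rx":0,"ry":0,"rz":0,"fingers":0}]'
python3 -m jog '[{"tx":0.3,"ty":0,"tz":0.7,"rx":0,"ry":0,"rz":0,"fingers":0},{"tx":0,"ty":0,"tz":0,"rx":0,"ry":0,"rz":0,"fingers":0}]'
```

```text
t: 11.3
eef_pos: [0.6168, 0.2306, -0.0111]
tool_rot: [2.18, 1.895, -0.384]
contact_force: [-0.7, 0.1, -2.0]
opening: 0.0228
finger_force: 62.6
t: 11.47
eef_pos: [0.6168, 0.2306, -0.0122]
tool_rot: [2.18, 1.895, -0.384]
contact_force: [0.3, 0.2, -3.0]
opening: 0.0222
finger_force: 62.8
t: 11.63
eef_pos: [0.6169, 0.2307, -0.0124]
tool_rot: [2.18, 1.895, -0.384]
contact_force: [-1.1, -0.3, 1.9]
opening: 0.0226
finger_force: 65.2
```

```bash
python3 -m jog '[{"tx":0.2,"ty":0,"tz":0.5,"rx":0,"ry":0,"rz":0,"fingers":0},{"tx":0,"ty":0,"tz":0,"rx":0,"ry":0,"rz":0,"fingers":0}]'
python3 - <<'E'
from h import *
from plant import arm
s=arm.sense()
f=arm.grab_frame("wrist")
a=np.radians(YAW);M=np.array([[np.cos(a),-np.sin(a),0],[np.sin(a),np.cos(a),0],[0,0,1]])
L=(cloud(f,s)-TR)@M*1000;x,y,z=L[...,0],L[...,1],L[...,2]
for lo in(35,45,55,70,85):
    k=L[(abs(x-76)<18)&(z>18)&(z<40)&(y>lo)&(y<lo+8)];print(lo,np.round(np.percentile(k[:,2],[40,60,80]),1),np.round([k[:,0].min(),k[:,0].max()],1),k[:,1].max())
print(s["contact_force"],s["wrist_torque"])
E
```

```text
t: 11.8
eef_pos: [0.6169, 0.2307, -0.0125]
tool_rot: [2.18, 1.894, -0.384]
contact_force: [-2.4, -0.8, 5.9]
opening: 0.023
finger_force: 67.7
35 [28.2 29.  34.8] [59.1 94. ] 42.99395584091047
45 [27.8 28.  28.3] [64.9 89. ] 52.996912256466466
55 [25.7 27.4 28. ] [62.5 91.2] 62.996912197092584
70 [27.5 27.8 28.2] [60.2 93.4] 77.99431735454944
85 [22.8 24.9 26.8] [68.8 84.2] 87.51056163856104
[-2.37489646 -0.80584061  5.92239716] [-0.15572414  0.39914757 -0.12208523]
```

```bash
python3 -m jog '[{"tx":0,"ty":0,"tz":0,"rx":0,"ry":0,"rz":0,"fingers":0.29},{"tx":0,"ty":0,"tz":0,"rx":0,"ry":0,"rz":0,"fingers":0.32},{"tx":0,"ty":0,"tz":0,"rx":0,"ry":0,"rz":0,"fingers":0.4},{"tx":0,"ty":0,"tz":0,"rx":0,"ry":0,"rz":0,"fingers":0.45},{"tx":0,"ty":0,"tz":0,"rx":0,"ry":0,"rz":0,"fingers":0.45}]'
python3 - <<'E'
from h import *
from plant import arm
s=arm.sense()
f=arm.grab_frame("wrist")
a=np.radians(YAW);M=np.array([[np.cos(a),-np.sin(a),0],[np.sin(a),np.cos(a),0],[0,0,1]])
L=(cloud(f,s)-TR)@M*1000;x,y,z=L[...,0],L[...,1],L[...,2]
for lo in(35,45,55,70,85):
    k=L[(abs(x-76)<18)&(z>18)&(z<40)&(y>lo)&(y<lo+8)];print(lo,np.round(np.percentile(k[:,2],[40,60,80]),1),np.round([k[:,0].min(),k[:,0].max()],1),k[:,1].max())
E
```

```text
t: 12.27
eef_pos: [0.6169, 0.2308, -0.0136]
tool_rot: [2.18, 1.895, -0.383]
contact_force: [0.5, 0.2, 1.1]
opening: 0.0381
finger_force: 0.6
35 [26.4 26.6 26.9] [58. 89.] 42.991319451312144
45 [26.3 26.5 26.8] [64.8 88.9] 52.99814588978899
55 [24.9 26.  26.5] [62.8 90.8] 62.995181114569576
70 [26.  26.4 26.7] [60.1 93.5] 77.99168582567698
85 [22.1 24.  25.5] [68.8 84.4] 87.3785861885959
```

```bash
python3 -m jog '[{"tx":-1.7,"ty":0,"tz":-4.7,"rx":0,"ry":0,"rz":0,"fingers":0.45},{"tx":-3.4,"ty":0,"tz":-9.4,"rx":0,"ry":0,"rz":0,"fingers":0.45},{"tx":-5.1,"ty":0,"tz":-14.1,"rx":0,"ry":0,"rz":0,"fingers":0.45},{"tx":-6.8,"ty":0,"tz":-18.8,"rx":0,"ry":0,"rz":0,"fingers":0.5},{"tx":-8.5,"ty":0,"tz":-23.5,"rx":0,"ry":0,"rz":0,"fingers":0.8},{"tx":-10.2,"ty":0,"tz":-28.2,"rx":0,"ry":0,"rz":0,"fingers":1},{"tx":-5,"ty":0,"tz":-14,"rx":0,"ry":0,"rz":0,"fingers":1},{"tx":0,"ty":0,"tz":0,"rx":0,"ry":0,"rz":0,"fingers":1}]'
python3 - <<'E'
from h import *
from plant import arm
s=arm.sense();go([.521,-.0045,.1],frame(88.9,90),s)
f=arm.grab_frame("top");pickle.dump((s,f),open("t5.pkl","wb"))
E
```

```text
t: 12.98
eef_pos: [0.6195, 0.2322, 0.1118]
tool_rot: [2.181, 1.893, -0.372]
contact_force: [0.8, 0.8, 0.0]
opening: 0.0854
finger_force: 0.0
pos [619.5 232.2 111.8] shift [-229.8  -64.7   94.3] turn [-0.285  0.263 -1.674] deg 98.5 shift after turn [  94.  -238.6   11.8] F [0.8 0.8 0. ] open 85.4 t 12.98
```

```bash
python3 -m jog '[{"tx":0,"ty":0,"tz":0,"rx":-0.0158,"ry":0.0146,"rz":-0.093,"fingers":1},{"tx":0,"ty":0,"tz":0,"rx":-0.0158,"ry":0.0146,"rz":-0.093,"fingers":1},{"tx":0,"ty":0,"tz":0,"rx":-0.0158,"ry":0.0146,"rz":-0.093,"fingers":1},{"tx":0,"ty":0,"tz":0,"rx":-0.0158,"ry":0.0146,"rz":-0.093,"fingers":1},{"tx":0,"ty":0,"tz":0,"rx":-0.0158,"ry":0.0146,"rz":-0.093,"fingers":1},{"tx":0,"ty":0,"tz":0,"rx":-0.0158,"ry":0.0146,"rz":-0.093,"fingers":1},{"tx":0,"ty":0,"tz":0,"rx":-0.0158,"ry":0.0146,"rz":-0.093,"fingers":1},{"tx":0,"ty":0,"tz":0,"rx":-0.0158,"ry":0.0146,"rz":-0.093,"fingers":1},{"tx":0,"ty":0,"tz":0,"rx":-0.0158,"ry":0.0146,"rz":-0.093,"fingers":1},{"tx":0,"ty":0,"tz":0,"rx":-0.0158,"ry":0.0146,"rz":-0.093,"fingers":1},{"tx":0,"ty":0,"tz":0,"rx":-0.0158,"ry":0.0146,"rz":-0.093,"fingers":1},{"tx":0,"ty":0,"tz":0,"rx":-0.0158,"ry":0.0146,"rz":-0.093,"fingers":1},{"tx":0,"ty":0,"tz":0,"rx":-0.0158,"ry":0.0146,"rz":-0.093,"fingers":1},{"tx":0,"ty":0,"tz":0,"rx":-0.0158,"ry":0.0146,"rz":-0.093,"fingers":1},{"tx":0,"ty":0,"tz":0,"rx":-0.0158,"ry":0.0146,"rz":-0.093,"fingers":1},{"tx":0,"ty":0,"tz":0,"rx":-0.0158,"ry":0.0146,"rz":-0.093,"fingers":1},{"tx":0,"ty":0,"tz":0,"rx":-0.0158,"ry":0.0146,"rz":-0.093,"fingers":1},{"tx":0,"ty":0,"tz":0,"rx":-0.0158,"ry":0.0146,"rz":-0.093,"fingers":1},{"tx":0,"ty":0,"tz":0,"rx":0,"ry":0,"rz":0,"fingers":1}]' >/dev/null
python3 -m jog '[{"tx":6,"ty":-14,"tz":0,"rx":0,"ry":0,"rz":0,"fingers":1},{"tx":13,"ty":-33,"tz":2,"rx":0,"ry":0,"rz":0,"fingers":1},{"tx":13,"ty":-33,"tz":2,"rx":0,"ry":0,"rz":0,"fingers":1},{"tx":13,"ty":-33,"tz":2,"rx":0,"ry":0,"rz":0,"fingers":1},{"tx":13,"ty":-33,"tz":2,"rx":0,"ry":0,"rz":0,"fingers":1},{"tx":13,"ty":-33,"tz":2,"rx":0,"ry":0,"rz":0,"fingers":1},{"tx":13,"ty":-33,"tz":2,"rx":0,"ry":0,"rz":0,"fingers":1},{"tx":10,"ty":-26,"tz":0,"rx":0,"ry":0,"rz":0,"fingers":1},{"tx":0,"ty":0,"tz":0,"rx":0,"ry":0,"rz":0,"fingers":1},{"tx":0,"ty":0,"tz":0,"rx":0,"ry":0,"rz":0,"fingers":1}]'
python3 - <<'E'
from h import *
from plant import arm
s=arm.sense();go([.521,-.0045,.1],frame(88.9,90),s);print(np.round(s["joint_pos"],2))
f=arm.grab_frame("wrist");X=cloud(f,s)*1000;x,y,z=X[...,0],X[...,1],X[...,2]
P=X[(abs(z-56)<4)&(abs(y)<25)&(x>400)&(x<640)];m=P.mean(0);w=np.linalg.svd(P[:,:2]-m[:2],full_matrices=False)[2][0]
print(len(P),m,P[:,0].min(),P[:,0].max(),"dir",np.degrees(np.arctan2(w[1],w[0]))%180,cv2.minAreaRect(P[:,:2].astype(np.float32)))
Q=X[(abs(z-6)<3)&(abs(y)<60)&(x>400)&(x<640)&(f["image"].min(-1)>120)];print("flange",len(Q),Q.min(0),Q.max(0))
pickle.dump((s,f),open("w6.pkl","wb"));cv2.imwrite("pics/w6.png",f["image"][:,:,::-1])
E
```

```text
t: 15.45
eef_pos: [0.5171, -0.0063, 0.0957]
tool_rot: [-0.039, -3.132, 0.007]
contact_force: [-0.0, 0.8, -0.3]
opening: 0.0856
finger_force: 0.0
pos [517.1  -6.3  95.7] shift [-3.8  1.9 -4.4] turn [-0.005 -0.009 -0.006] deg 0.7 shift after turn [-3.9  1.9 -4.3] F [-0.   0.8 -0.3] open 85.6 t 15.45
[-0.03  0.44  1.94 -0.01  0.78 -1.57]
3086 [507.16893685  -2.7245247   56.43960027] 424.7570560588015 614.7714788982328 dir 178.8564379564641 ((519.80224609375, -2.9710030555725098), (10.0110502243042, 190.06454467773438), 88.85554504394531)
flange 6063 [425.35065143   2.10211509   3.94828634] [614.59076362  33.80413419   8.76081262]
```

View pics/w6.png

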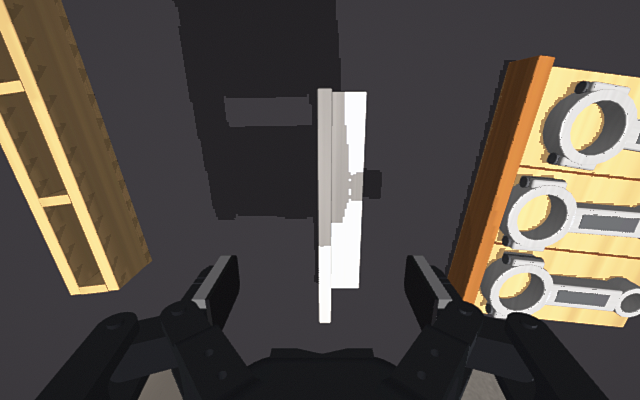

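Run:
```python
from h import *
from plant import arm
go([.5198,-.003,.007],frame(88.85,90),arm.sense())
```

```text
pos [517.9  -5.4  95.8] shift [-2.6  2.9 88.8] turn [-0.004 -0.008 -0.003] deg 0.6 shift after turn [-1.8  2.5 88.8] F [0.4 0.1 0.2] open 85.4 t 15.5
```

```bash
python3 -m jog '[{"tx":-1.8,"ty":2.5,"tz":10,"rx":-0.004,"ry":-0.008,"rz":-0.003,"fingers":1},{"tx":0,"ty":0,"tz":20,"rx":0,"ry":0,"rz":0,"fingers":1},{"tx":0,"ty":0,"tz":20,"rx":0,"ry":0,"rz":0,"fingers":1},{"tx":0,"ty":0,"tz":20,"rx":0,"ry":0,"rz":0,"fingers":1},{"tx":0,"ty":0,"tz":12,"rx":0,"ry":0,"rz":0,"fingers":1},{"tx":0,"ty":0,"tz":6.8,"rx":0,"ry":0,"rz":0,"fingers":1},{"tx":0,"ty":0,"tz":0,"rx":0,"ry":0,"rz":0,"fingers":0.6},{"tx":0,"ty":0,"tz":0,"rx":0,"ry":0,"rz":0,"fingers":0},{"tx":0,"ty":0,"tz":0,"rx":0,"ry":0,"rz":0,"fingers":0},{"tx":0,"ty":0,"tz":0,"rx":0,"ry":0,"rz":0,"fingers":0},{"tx":0,"ty":0,"tz":0,"rx":0,"ry":0,"rz":0,"fingers":0},{"tx":0,"ty":0,"tz":0,"rx":0,"ry":0,"rz":0,"fingers":0},{"tx":0,"ty":0,"tz":0,"rx":0,"ry":0,"rz":0,"fingers":0},{"tx":0,"ty":0,"tz":0,"rx":0,"ry":0,"rz":0,"fingers":0},{"tx":0,"ty":0,"tz":0,"rx":0,"ry":0,"rz":0,"fingers":0},{"tx":0,"ty":0,"tz":0,"rx":0,"ry":0,"rz":0,"fingers":0}]' 70
python3 - <<'E'
from h import *
from plant import arm
go([.5198,-.003,.007],frame(88.85,90),arm.sense())
E
```

```text
t: 16.83
eef_pos: [0.5204, -0.003, 0.0082]
tool_rot: [0.027, 3.14, -0.001]
contact_force: [-0.2, -0.6, 5.5]
opening: 0.0085
finger_force: 69.2
pos [520.4  -3.    8.2] shift [ 0.6 -0.   1.2] turn [-0.     0.001  0.003] deg 0.2 shift after turn [ 0.6 -0.   1.2] F [-0.2 -0.6  5.5] open 8.5 t 16.83
```

```bash
python3 -m jog '[{"tx":0,"ty":0,"tz":-5,"rx":0,"ry":0,"rz":0,"fingers":0},{"tx":0,"ty":0,"tz":-15,"rx":0,"ry":0,"rz":0,"fingers":0},{"tx":0,"ty":0,"tz":-25,"rx":0,"ry":0,"rz":0,"fingers":0},{"tx":0,"ty":0,"tz":-25,"rx":0,"ry":0,"rz":0,"fingers":0},{"tx":0,"ty":0,"tz":-5,"rx":0,"ry":0,"rz":0.03,"fingers":0},{"tx":0,"ty":0,"tz":0,"rx":0,"ry":0,"rz":0.04,"fingers":0},{"tx":0,"ty":0,"tz":0,"rx":0,"ry":0,"rz":0.03,"fingers":0},{"tx":0,"ty":0,"tz":0,"rx":0,"ry":0,"rz":0.02,"fingers":0},{"tx":0,"ty":0,"tz":0,"rx":0,"ry":0,"rz":0,"fingers":0}]'
python3 - <<'E'
from h import *
from plant import arm
s=arm.sense();f=arm.grab_frame("wrist");p=tray(.6,130,83.2);print(p);go(p,frame(82,90),s)
X=cloud(f,s)*1000;P=X[(abs(X[...,0]-520)<110)&(abs(X[...,1])<25)&(X[...,2]>110)&(X[...,2]<140)]
print(np.median(P[:,2]),cv2.minAreaRect(P[:,:2].astype(np.float32)))
E
```

```text
t: 17.58
eef_pos: [0.5196, -0.0029, 0.0824]
tool_rot: [-0.216, -3.134, 0.0]
contact_force: [-0.2, 0.9, -2.0]
opening: 0.0088
finger_force: 68.4
[0.55698666 0.36155135 0.0832    ]
pos [519.6  -2.9  82.4] shift [ 12.9 366.1  -0.9] turn [-0.    -0.     0.002] deg 0.1 shift after turn [ 13.7 366.1  -0.8] F [-0.2  0.9 -2. ] open 8.8 t 17.58
130.75048828549373 ((493.1807556152344, 4.7971649169921875), (35.56341552734375, 135.33786010742188), 73.45706176757812)
```

```bash
python3 -m jog '[{"tx":0.6,"ty":16,"tz":0,"rx":0,"ry":0,"rz":0,"fingers":0},{"tx":1.2,"ty":30,"tz":0,"rx":0,"ry":0,"rz":0,"fingers":0},{"tx":1.3,"ty":35,"tz":0,"rx":0,"ry":0,"rz":0,"fingers":0},{"tx":1.3,"ty":35,"tz":0,"rx":0,"ry":0,"rz":0,"fingers":0},{"tx":1.3,"ty":35,"tz":0,"rx":0,"ry":0,"rz":0,"fingers":0},{"tx":1.3,"ty":35,"tz":0,"rx":0,"ry":0,"rz":0,"fingers":0},{"tx":1.3,"ty":35,"tz":0,"rx":0,"ry":0,"rz":0,"fingers":0},{"tx":1.3,"ty":35,"tz":0,"rx":0,"ry":0,"rz":0,"fingers":0},{"tx":1.3,"ty":35,"tz":0,"rx":0,"ry":0,"rz":0,"fingers":0},{"tx":1.3,"ty":35,"tz":0,"rx":0,"ry":0,"rz":0,"fingers":0},{"tx":1,"ty":26,"tz":0,"rx":0,"ry":0,"rz":0,"fingers":0},{"tx":0.6,"ty":14,"tz":0,"rx":0,"ry":0,"rz":0,"fingers":0},{"tx":0,"ty":0,"tz":0,"rx":0,"ry":0,"rz":0,"fingers":0},{"tx":0,"ty":0,"tz":0,"rx":0,"ry":0,"rz":0,"fingers":0}]'
python3 - <<'E'
from h import *
from plant import arm
s=arm.sense();go(tray(.6,130,17.7),frame(82,90),s);print(np.round(s["joint_pos"],2))
f=arm.grab_frame("wrist");pickle.dump((s,f),open("w7.pkl","wb"));cv2.imwrite("pics/w7.png",f["image"][:,:,::-1])
E
```

```text
t: 18.8
eef_pos: [0.5554, 0.3614, 0.0815]
tool_rot: [-0.212, -3.133, 0.002]
contact_force: [0.0, -0.2, -2.2]
opening: 0.0085
finger_force: 68.6
pos [555.4 361.4  81.5] shift [-1.6  0.4 63.8] turn [-0.002 -0.001  0.005] deg 0.3 shift after turn [-1.5  0.3 63.8] F [ 0.  -0.2 -2.2] open 8.5 t 18.8
[ 0.56  0.63  1.61 -0.    0.9  -0.88]
```

View pics/w7.png

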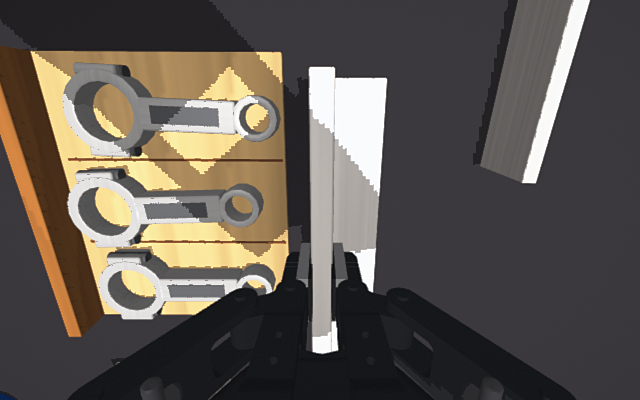

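```bash
python3 -m jog '[{"tx":-1.5,"ty":0.3,"tz":10,"rx":-0.002,"ry":-0.001,"rz":0.005,"fingers":0},{"tx":0,"ty":0,"tz":20,"rx":0,"ry":0,"rz":0,"fingers":0},{"tx":0,"ty":0,"tz":20,"rx":0,"ry":0,"rz":0,"fingers":0},{"tx":0,"ty":0,"tz":9.8,"rx":0,"ry":0,"rz":0,"fingers":0},{"tx":0,"ty":0,"tz":4,"rx":0,"ry":0,"rz":0,"fingers":0},{"tx":0,"ty":0,"tz":0,"rx":0,"ry":0,"rz":0,"fingers":0},{"tx":0,"ty":0,"tz":0,"rx":0,"ry":0,"rz":0,"fingers":0}]'
python3 - <<'E'
from h import *
from plant import arm
s=arm.sense();go(tray(.6,130,17.7),frame(82,90),s)
f=arm.grab_frame("wrist");a=np.radians(YAW);M=np.array([[np.cos(a),-np.sin(a),0],[np.sin(a),np.cos(a),0],[0,0,1]])
L=(cloud(f,s)-TR)@M*1000;x,y,z=L[...,0],L[...,1],L[...,2]
P=L[(abs(z-66)<4)&(abs(y-130)<14)&(x>12)&(x<110)];print("web",np.round(np.percentile(P,[1,50,99],axis=0),1).tolist())
for lo in(15,35,55,75,90):
    k=P[(abs(P[:,0]-lo)<8)];print(lo,len(k),np.round([k[:,1].min(),k[:,1].max(),np.median(k[:,2])],1) if len(k) else None)
for n,x0 in(("a",-76),("b",0),("c",76)):
    k=L[(abs(x-x0)<38)&(z>20)&(z<31)&(y>-85)&(y<115)];print(n,"tip y",np.round(k[:,1].max(),1),"min y",np.round(k[:,1].min(),1))
E
```

```text
t: 19.43
eef_pos: [0.5581, 0.3615, 0.0187]
tool_rot: [0.223, 3.132, 0.003]
contact_force: [0.4, -0.4, -1.6]
opening: 0.0086
finger_force: 68.5
pos [558.1 361.5  18.7] shift [ 1.1 -0.1  1. ] turn [ 0.002  0.001 -0.003] deg 0.2 shift after turn [ 1.1 -0.1  1. ] F [ 0.4 -0.4 -1.6] open 8.6 t 19.43
web [[12.4, 126.1, 65.6], [26.7, 130.8, 66.9], [41.8, 135.9, 68.2]]
15 345 [126.3 135.8  67. ]
35 453 [126.  136.   66.8]
55 0 None
75 0 None
90 0 None
a tip y 97.6 min y -48.4
b tip y 80.1 min y -70.4
c tip y 60.1 min y -69.8
```

```bash
python3 -m jog '[{"tx":0.5,"ty":-5,"tz":0.5,"rx":0,"ry":0,"rz":0,"fingers":0},{"tx":0.5,"ty":-7,"tz":0,"rx":0,"ry":0,"rz":0,"fingers":0},{"tx":0,"ty":-7,"tz":0,"rx":0,"ry":0,"rz":0,"fingers":0},{"tx":0,"ty":-5,"tz":0,"rx":0,"ry":0,"rz":0,"fingers":0},{"tx":0,"ty":-2,"tz":0,"rx":0,"ry":0,"rz":0,"fingers":0},{"tx":0,"ty":-2,"tz":0,"rx":0,"ry":0,"rz":0,"fingers":0},{"tx":0,"ty":-2,"tz":0,"rx":0,"ry":0,"rz":0,"fingers":0},{"tx":0,"ty":-2,"tz":0,"rx":0,"ry":0,"rz":0,"fingers":0},{"tx":0,"ty":-2,"tz":0,"rx":0,"ry":0,"rz":0,"fingers":0},{"tx":0,"ty":-2,"tz":0,"rx":0,"ry":0,"rz":0,"fingers":0}]'
python3 -m jog '[{"tx":0,"ty":-2,"tz":0,"rx":0,"ry":0,"rz":0,"fingers":0},{"tx":0,"ty":-2,"tz":0,"rx":0,"ry":0,"rz":0,"fingers":0},{"tx":0,"ty":-2,"tz":0,"rx":0,"ry":0,"rz":0,"fingers":0},{"tx":0,"ty":-2,"tz":0,"rx":0,"ry":0,"rz":0,"fingers":0},{"tx":0,"ty":-2,"tz":0,"rx":0,"ry":0,"rz":0,"fingers":0}]'
python3 - <<'E'
from h import *
from plant import arm
s=arm.sense();go(tray(.6,74,17.7),frame(82,90),s)
E
```

```text
t: 20.32
eef_pos: [0.5518, 0.3266, 0.018]
tool_rot: [0.222, 3.132, 0.004]
contact_force: [-0.1, 2.1, -3.0]
opening: 0.0086
finger_force: 68.7
t: 20.73
eef_pos: [0.5503, 0.3165, 0.018]
tool_rot: [0.222, 3.132, 0.003]
contact_force: [1.1, 4.7, -2.0]
opening: 0.0087
finger_force: 68.7
pos [550.3 316.5  18. ] shift [ -0.3 -10.5   0.2] turn [ 0.002  0.001 -0.002] deg 0.2 shift after turn [ -0.3 -10.5   0.3] F [ 1.1  4.7 -2. ] open 8.7 t 20.73
```

```bash
python3 -m jog '[{"tx":0,"ty":-1.5,"tz":0,"rx":0,"ry":0,"rz":0,"fingers":0},{"tx":0,"ty":-1.5,"tz":0,"rx":0,"ry":0,"rz":0,"fingers":0},{"tx":0,"ty":-1.5,"tz":0,"rx":0,"ry":0,"rz":0,"fingers":0},{"tx":0,"ty":-1.5,"tz":0,"rx":0,"ry":0,"rz":0,"fingers":0},{"tx":0,"ty":-1,"tz":0,"rx":0,"ry":0,"rz":0,"fingers":0}]'
python3 -m jog '[{"tx":0,"ty":-1,"tz":0,"rx":0,"ry":0,"rz":0,"fingers":0},{"tx":0,"ty":0,"tz":0,"rx":0,"ry":0,"rz":0,"fingers":0}]'
python3 -m jog '[{"tx":0,"ty":-0.7,"tz":0,"rx":0,"ry":0,"rz":0,"fingers":0},{"tx":0,"ty":0,"tz":0,"rx":0,"ry":0,"rz":0,"fingers":0}]'
python3 - <<'E'
from h import *
from plant import arm
s=arm.sense();go(tray(.6,74,17.7),frame(82,90),s);print(s["wrist_torque"])
E
```

```text
t: 21.15
eef_pos: [0.5494, 0.3096, 0.018]
tool_rot: [0.222, 3.132, 0.003]
contact_force: [1.8, 5.2, -1.7]
opening: 0.0087
finger_force: 68.7
t: 21.32
eef_pos: [0.5492, 0.3085, 0.018]
tool_rot: [0.222, 3.132, 0.003]
contact_force: [0.6, 3.5, -1.6]
opening: 0.0087
finger_force: 68.7
t: 21.48
eef_pos: [0.5491, 0.3079, 0.018]
tool_rot: [0.222, 3.132, 0.003]
contact_force: [1.6, 4.8, -1.3]
opening: 0.0087
finger_force: 68.7
pos [549.1 307.9  18. ] shift [-0.3 -1.7  0.3] turn [ 0.002  0.001 -0.002] deg 0.2 shift after turn [-0.3 -1.7  0.3] F [ 1.6  4.8 -1.3] open 8.7 t 21.48
[ 0.89340024 -0.14518736 -0.06784783]
```

```bash
python3 -m jog '[{"tx":0,"ty":-0.7,"tz":0,"rx":0,"ry":0,"rz":0,"fingers":0},{"tx":0,"ty":-0.7,"tz":0,"rx":0,"ry":0,"rz":0,"fingers":0}]' | grep -E 'pos|contact'
python3 -m jog '[{"tx":0,"ty":-0.5,"tz":0,"rx":0,"ry":0,"rz":0,"fingers":0},{"tx":0,"ty":0,"tz":0,"rx":0,"ry":0,"rz":0,"fingers":0}]' | grep -E 'pos|contact'
python3 -m jog '[{"tx":0,"ty":-0.5,"tz":0,"rx":0,"ry":0,"rz":0,"fingers":0},{"tx":0,"ty":0,"tz":0,"rx":0,"ry":0,"rz":0,"fingers":0}]' | grep -E 'pos|contact'
```

```text
eef_pos: [0.5489, 0.3067, 0.018]
contact_force: [0.5, 6.0, -1.5]
eef_pos: [0.5488, 0.306, 0.018]
contact_force: [1.0, 5.0, -1.5]
eef_pos: [0.5488, 0.3056, 0.018]
contact_force: [1.4, 4.7, -0.8]
```

```bash
python3 -m jog '[{"tx":0,"ty":-0.5,"tz":0,"rx":0,"ry":0,"rz":0,"fingers":0},{"tx":0,"ty":0,"tz":0,"rx":0,"ry":0,"rz":0,"fingers":0}]' | grep -E 'pos|contact'
python3 -m jog '[{"tx":0,"ty":-0.5,"tz":0,"rx":0,"ry":0,"rz":0,"fingers":0},{"tx":0,"ty":0,"tz":0,"rx":0,"ry":0,"rz":0,"fingers":0}]' | grep -E 'pos|contact'
python3 - <<'E'
from h import *
from plant import arm
s=arm.sense();go(tray(.6,74,17.7),frame(82,90),s);print(s["wrist_torque"])
f=arm.grab_frame("wrist");pickle.dump((s,f),open("w8.pkl","wb"));cv2.imwrite("pics/w8.png",f["image"][:,:,::-1])
E
```

```text
eef_pos: [0.5487, 0.3051, 0.0179]
contact_force: [0.6, 4.4, -1.1]
eef_pos: [0.5486, 0.3046, 0.018]
contact_force: [1.4, 4.5, -0.1]
pos [548.6 304.6  18. ] shift [-0.4  1.5  0.3] turn [ 0.002  0.001 -0.002] deg 0.2 shift after turn [-0.4  1.5  0.3] F [ 1.4  4.5 -0.1] open 9.0 t 22.32
[ 0.97866496 -0.11888518 -0.00708854]
```

View pics/w8.png

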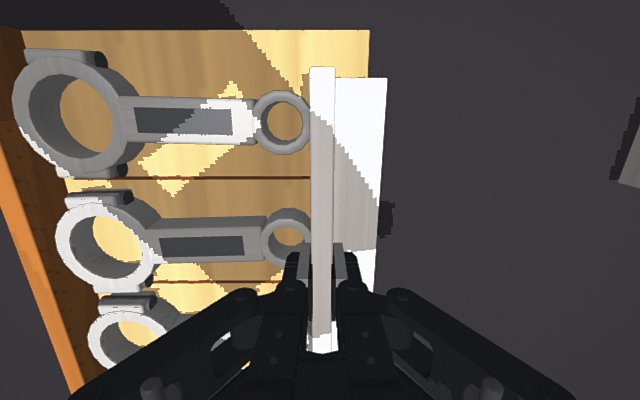

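Run:
```python
from h import *
s,f=pickle.load(open("w8.pkl","rb"))
a=np.radians(YAW);M=np.array([[np.cos(a),-np.sin(a),0],[np.sin(a),np.cos(a),0],[0,0,1]])
L=(cloud(f,s)-TR)@M*1000;x,y,z=L[...,0],L[...,1],L[...,2]
for x0 in(76,0,-76):
    k=L[(abs(x-x0)<6)&(z>23)&(z<30)&(y<0)];print(x0,"big end min y",np.round(np.sort(k[:,1])[:5],1),"hole far",)
    k=L[(abs(x-x0)<10)&(y<-75)&(z>33)&(z<40)];print("  stop top y",np.round(np.percentile(k[:,1],[1,99]),1) if len(k) else None)
k=L[(y<-75)&(z>33)&(z<40)];print(np.round([k[:,1].min(),k[:,1].max()],1),len(k))
# rod c tip and web
k=L[(abs(x-76)<12)&(z>20)&(z<29)&(y>40)&(y<80)];print("c tip",k[:,1].max())
k=L[(abs(x-30)<20)&(z>60)&(z<72)&(y>50)&(y<90)];print("web",k[:,1].min(),k[:,1].max())
```

```text
76 big end min y [-90.2 -89.1 -88.8 -88.8 -88.8] hole far
  stop top y [-99.6 -87.1]
0 big end min y [-90.  -89.7 -89.7 -89.5 -89.4] hole far
  stop top y [-99.7 -87. ]
-76 big end min y [-90.3 -90.1 -90.  -89.8 -89.8] hole far
  stop top y [-89.1 -86.4]
[-101.   -86.2] 5676
c tip 66.35485687586811
web 68.42926239363507 78.34120548391739
```

```bash
python3 -m jog '[{"tx":0,"ty":-0.5,"tz":0,"rx":0,"ry":0,"rz":0,"fingers":0},{"tx":0,"ty":0,"tz":0,"rx":0,"ry":0,"rz":0,"fingers":0}]' | grep -E 'pos|contact'
python3 -m jog '[{"tx":0,"ty":-0.5,"tz":0,"rx":0,"ry":0,"rz":0,"fingers":0},{"tx":0,"ty":0,"tz":0,"rx":0,"ry":0,"rz":0,"fingers":0}]' | grep -E 'pos|contact'
python3 - <<'E'
from h import *
from plant import arm
s=arm.sense();f=arm.grab_frame("wrist")
a=np.radians(YAW);M=np.array([[np.cos(a),-np.sin(a),0],[np.sin(a),np.cos(a),0],[0,0,1]])
L=(cloud(f,s)-TR)@M*1000;x,y,z=L[...,0],L[...,1],L[...,2]
g=cv2.cvtColor(f["image"],cv2.COLOR_RGB2HSV)[...,1]<50
for x0 in(76,0,-76):
    k=L[g&(abs(x-x0)<8)&(z>22)&(z<31)&(y<-40)];print(x0,np.round(np.percentile(k[:,1],[0,1,5]),1),len(k))
k=L[~g&(abs(x-40)<60)&(z>30)&(z<34.5)&(y<-70)];print("inner face",np.median(k[:,1]))
E
```

```text
eef_pos: [0.5485, 0.3041, 0.0179]
contact_force: [1.0, 4.8, -2.3]
eef_pos: [0.5485, 0.3036, 0.0179]
contact_force: [1.2, 5.8, -0.2]
76 [-88.9 -88.  -87.1] 333
0 [-89.4 -88.6 -87.2] 479
-76 [-89.5 -88.1 -86.7] 741
inner face -88.10072499576198
```

```bash
python3 -m jog '[{"tx":0,"ty":-0.5,"tz":0,"rx":0,"ry":0,"rz":0,"fingers":0},{"tx":0,"ty":0,"tz":0,"rx":0,"ry":0,"rz":0,"fingers":0}]' | grep -E 'pos|contact'
python3 -m jog '[{"tx":0,"ty":-0.5,"tz":0,"rx":0,"ry":0,"rz":0,"fingers":0},{"tx":0,"ty":0,"tz":0,"rx":0,"ry":0,"rz":0,"fingers":0}]' | grep -E 'pos|contact'
python3 -m jog '[{"tx":0,"ty":-0.4,"tz":0,"rx":0,"ry":0,"rz":0,"fingers":0},{"tx":0,"ty":0,"tz":0,"rx":0,"ry":0,"rz":0,"fingers":0}]' | grep -E 'pos|contact'
```

```text
eef_pos: [0.5485, 0.3035, 0.018]
contact_force: [1.0, 6.1, -1.4]
eef_pos: [0.5485, 0.3034, 0.018]
contact_force: [0.9, 8.4, -2.0]
eef_pos: [0.5486, 0.3033, 0.018]
contact_force: [0.7, 9.4, -1.8]
```

```bash
python3 -m jog '[{"tx":0,"ty":-0.7,"tz":0,"rx":0,"ry":0,"rz":0,"fingers":0},{"tx":0,"ty":-0.5,"tz":0,"rx":0,"ry":0,"rz":0,"fingers":0},{"tx":0,"ty":0,"tz":0,"rx":0,"ry":0,"rz":0,"fingers":0}]' | grep -E 'pos|contact'
python3 -m jog '[{"tx":0,"ty":-0.7,"tz":0,"rx":0,"ry":0,"rz":0,"fingers":0},{"tx":0,"ty":-0.5,"tz":0,"rx":0,"ry":0,"rz":0,"fingers":0},{"tx":0,"ty":0,"tz":0,"rx":0,"ry":0,"rz":0,"fingers":0}]' | grep -E 'pos|rot|contact'
python3 - <<'E'
from h import *
from plant import arm
s=arm.sense();f=arm.grab_frame("wrist");print(s["wrist_torque"])
a=np.radians(YAW);M=np.array([[np.cos(a),-np.sin(a),0],[np.sin(a),np.cos(a),0],[0,0,1]])
L=(cloud(f,s)-TR)@M*1000;x,y,z=L[...,0],L[...,1],L[...,2]
g=cv2.cvtColor(f["image"],cv2.COLOR_RGB2HSV)[...,1]<50
for x0 in(76,0,-76):
    k=L[g&(abs(x-x0)<8)&(z>22)&(z<31)&(y<-40)];print(x0,np.round(np.percentile(k[:,1],[0,1,5]),1),len(k))
for lo in(-90,-60,20,50,80):
    k=L[(abs(x-lo)<12)&(z>60)&(z<72)&(y>50)&(y<90)];print("web",lo,len(k),np.round([k[:,1].min(),k[:,1].max()],1) if len(k) else 0)
E
```

```text
eef_pos: [0.549, 0.3031, 0.0182]
contact_force: [2.4, 13.5, -4.4]
eef_pos: [0.5495, 0.3029, 0.0184]
tool_rot: [0.223, 3.128, 0.011]
contact_force: [1.8, 17.4, -5.4]
[ 3.28173658 -0.30903644  0.02139126]
76 [-88.7 -88.1 -87.5] 339
0 [-88.9 -88.5 -87.4] 495
-76 [-89.8 -88.3 -87.1] 782
web -90 1197 [66.6 76.6]
web -60 1409 [66.6 76.5]
web 20 752 [66.7 76.4]
web 50 94 [66.6 76.5]
web 80 0 0
```

```bash
python3 -m jog '[{"tx":0,"ty":2,"tz":0,"rx":0,"ry":0,"rz":0,"fingers":0},{"tx":0,"ty":3,"tz":0,"rx":0,"ry":0,"rz":0,"fingers":0},{"tx":0,"ty":6,"tz":0,"rx":0,"ry":0,"rz":0,"fingers":0},{"tx":0,"ty":10,"tz":0,"rx":0,"ry":0,"rz":0,"fingers":0},{"tx":0,"ty":15,"tz":0,"rx":0,"ry":0,"rz":0,"fingers":0},{"tx":0,"ty":15,"tz":-5,"rx":0,"ry":0,"rz":0,"fingers":0},{"tx":0,"ty":10,"tz":-15,"rx":0,"ry":0,"rz":0,"fingers":0},{"tx":0,"ty":0,"tz":-20,"rx":0,"ry":0,"rz":0,"fingers":0},{"tx":0,"ty":0,"tz":-20,"rx":0,"ry":0,"rz":0,"fingers":0},{"tx":0,"ty":0,"tz":-8,"rx":0,"ry":0,"rz":0,"fingers":0},{"tx":0,"ty":0,"tz":0,"rx":0,"ry":0,"rz":0,"fingers":0},{"tx":0,"ty":0,"tz":0,"rx":0,"ry":0,"rz":0,"fingers":0}]'
python3 - <<'E'
from h import *
from plant import arm
s=arm.sense();f=arm.grab_frame("wrist")
go([.5198,-.003,.085],frame(88.85,90),s)
a=np.radians(YAW);M=np.array([[np.cos(a),-np.sin(a),0],[np.sin(a),np.cos(a),0],[0,0,1]])
L=(cloud(f,s)-TR)@M*1000;x,y,z=L[...,0],L[...,1],L[...,2]
g=cv2.cvtColor(f["image"],cv2.COLOR_RGB2HSV)[...,1]<50
for x0 in(76,0,-76):
    k=L[g&(abs(x-x0)<37)&(z>22)&(z<31)&(y<90)]
    b=k[k[:,1]<-25];t=k[(k[:,1]>40)];m=lambda q:round((q[:,0].min()+q[:,0].max())/2,1) if len(q) else None
    print(x0,np.round(np.percentile(k[:,1],[0,1,99.5]),1),"big x",m(b),"small x",m(t),"z",np.median(k[:,2]))
cv2.imwrite("pics/w9.png",f["image"][:,:,::-1])
E
```

```text
t: 24.8
eef_pos: [0.5563, 0.3605, 0.086]
tool_rot: [0.222, 3.132, 0.003]
contact_force: [-0.2, -0.6, -2.8]
opening: 0.0088
finger_force: 69.3
pos [556.3 360.5  86. ] shift [-1.50e+01 -3.65e+02  3.00e-01] turn [ 0.002  0.002 -0.121] deg 6.9 shift after turn [  29.2 -364.2    1. ] F [-0.2 -0.6 -2.8] open 8.8 t 24.8
76 [-88.9 -85.7  66.8] big x 76.2 small x 72.8 z 26.07955063913305
0 [-88.7 -85.6  66.8] big x 0.8 small x -1.9 z 26.15891433988887
-76 [-89.  -85.6  66.8] big x -74.9 small x -71.8 z 26.233465418905134
```

View pics/w9.png

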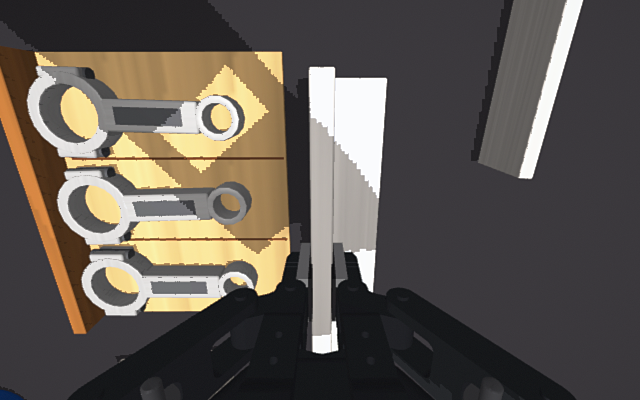

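```bash
python3 -m jog '[{"tx":-0.6,"ty":-16,"tz":0,"rx":0,"ry":0,"rz":0,"fingers":0},{"tx":-1.2,"ty":-30,"tz":0,"rx":0,"ry":0,"rz":0,"fingers":0},{"tx":-1.4,"ty":-35,"tz":0,"rx":0,"ry":0,"rz":0,"fingers":0},{"tx":-1.4,"ty":-35,"tz":0,"rx":0,"ry":0,"rz":0,"fingers":0},{"tx":-1.4,"ty":-35,"tz":0,"rx":0,"ry":0,"rz":0,"fingers":0},{"tx":-1.4,"ty":-35,"tz":0,"rx":0,"ry":0,"rz":0,"fingers":0},{"tx":-1.4,"ty":-35,"tz":0,"rx":0,"ry":0,"rz":0,"fingers":0},{"tx":-1.4,"ty":-35,"tz":0,"rx":0,"ry":0,"rz":0,"fingers":0},{"tx":-1.4,"ty":-35,"tz":0,"rx":0,"ry":0,"rz":0,"fingers":0},{"tx":-1.4,"ty":-35,"tz":0,"rx":0,"ry":0,"rz":0,"fingers":0},{"tx":-1.2,"ty":-25,"tz":0,"rx":0,"ry":0,"rz":0,"fingers":0},{"tx":-0.8,"ty":-14,"tz":0,"rx":0,"ry":0,"rz":0,"fingers":0},{"tx":0,"ty":0,"tz":0,"rx":0,"ry":0,"rz":-0.04,"fingers":0},{"tx":0,"ty":0,"tz":0,"rx":0,"ry":0,"rz":-0.05,"fingers":0},{"tx":0,"ty":0,"tz":0,"rx":0,"ry":0,"rz":-0.031,"fingers":0},{"tx":0,"ty":0,"tz":0,"rx":0,"ry":0,"rz":0,"fingers":0},{"tx":0,"ty":0,"tz":0,"rx":0,"ry":0,"rz":0,"fingers":0}]'
python3 - <<'E'
from h import *
from plant import arm
s=arm.sense();go([.5198,-.003,.0082],frame(88.85,90),s)
E
```

```text
t: 26.27
eef_pos: [0.5186, -0.004, 0.0845]
tool_rot: [-0.035, -3.141, -0.002]
contact_force: [-0.5, 0.4, -3.2]
opening: 0.009
finger_force: 69.3
pos [518.6  -4.   84.5] shift [-1.2  0.9 76.3] turn [ 0.001 -0.001 -0.002] deg 0.2 shift after turn [-1.2  1.  76.3] F [-0.5  0.4 -3.2] open 9.0 t 26.27
```

```bash
python3 -m jog '[{"tx":0,"ty":0,"tz":10,"rx":0,"ry":0,"rz":0,"fingers":0},{"tx":0,"ty":0,"tz":20,"rx":0,"ry":0,"rz":0,"fingers":0},{"tx":0,"ty":0,"tz":20,"rx":0,"ry":0,"rz":0,"fingers":0},{"tx":0,"ty":0,"tz":13,"rx":0,"ry":0,"rz":0,"fingers":0},{"tx":0,"ty":0,"tz":7,"rx":0,"ry":0,"rz":0,"fingers":0},{"tx":0,"ty":0,"tz":3,"rx":0,"ry":0,"rz":0,"fingers":0},{"tx":0,"ty":0,"tz":0,"rx":0,"ry":0,"rz":0,"fingers":0},{"tx":0,"ty":0,"tz":0,"rx":0,"ry":0,"rz":0,"fingers":0}]' | grep -E 'pos|contact'
python3 -m jog '[{"tx":0,"ty":0,"tz":1,"rx":0,"ry":0,"rz":0,"fingers":0},{"tx":0,"ty":0,"tz":0,"rx":0,"ry":0,"rz":0,"fingers":0}]' | grep -E 'pos|contact'
python3 -m jog '[{"tx":0,"ty":0,"tz":1,"rx":0,"ry":0,"rz":0,"fingers":0},{"tx":0,"ty":0,"tz":0,"rx":0,"ry":0,"rz":0,"fingers":0}]' | grep -E 'pos|contact'
```

```text
eef_pos: [0.52, -0.0034, 0.0125]
contact_force: [-0.5, 0.6, -1.6]
eef_pos: [0.5203, -0.0034, 0.0119]
contact_force: [0.7, -0.1, -3.0]
eef_pos: [0.5199, -0.0034, 0.0106]
contact_force: [0.4, 1.1, -2.3]
```

```bash
python3 -m jog '[{"tx":0,"ty":0,"tz":1,"rx":0,"ry":0,"rz":0,"fingers":0},{"tx":0,"ty":0,"tz":0,"rx":0,"ry":0,"rz":0,"fingers":0}]' | grep -E 'pos|contact'
python3 -m jog '[{"tx":0,"ty":0,"tz":0.7,"rx":0,"ry":0,"rz":0,"fingers":0},{"tx":0,"ty":0,"tz":0,"rx":0,"ry":0,"rz":0,"fingers":0}]' | grep -E 'pos|contact'
python3 -m jog '[{"tx":0,"ty":0,"tz":0.7,"rx":0,"ry":0,"rz":0,"fingers":0},{"tx":0,"ty":0,"tz":0,"rx":0,"ry":0,"rz":0,"fingers":0}]' | grep -E 'pos|contact'
```

```text
eef_pos: [0.5197, -0.0034, 0.0094]
contact_force: [0.1, 0.3, -2.3]
eef_pos: [0.5197, -0.0034, 0.0085]
contact_force: [-0.1, 0.1, -2.1]
eef_pos: [0.5197, -0.0034, 0.0082]
contact_force: [-1.9, -1.3, 3.1]
```

Touchdown. Release slowly and rise.

```bash
python3 -m jog '[{"tx":0,"ty":0,"tz":0,"rx":0,"ry":0,"rz":0,"fingers":0.13},{"tx":0,"ty":0,"tz":0,"rx":0,"ry":0,"rz":0,"fingers":0.2},{"tx":0,"ty":0,"tz":0,"rx":0,"ry":0,"rz":0,"fingers":0.35},{"tx":0,"ty":0,"tz":0,"rx":0,"ry":0,"rz":0,"fingers":0.5},{"tx":0,"ty":0,"tz":0,"rx":0,"ry":0,"rz":0,"fingers":0.5},{"tx":0,"ty":0,"tz":-5,"rx":0,"ry":0,"rz":0,"fingers":0.5},{"tx":0,"ty":0,"tz":-15,"rx":0,"ry":0,"rz":0,"fingers":0.5},{"tx":0,"ty":0,"tz":-25,"rx":0,"ry":0,"rz":0,"fingers":0.5},{"tx":0,"ty":0,"tz":-35,"rx":0,"ry":0,"rz":0,"fingers":0.5},{"tx":0,"ty":0,"tz":-35,"rx":0,"ry":0,"rz":0,"fingers":0.5},{"tx":0,"ty":0,"tz":-35,"rx":0,"ry":0,"rz":0,"fingers":0.5},{"tx":0,"ty":0,"tz":0,"rx":0,"ry":0,"rz":0,"fingers":0.5},{"tx":0,"ty":0,"tz":0,"rx":0,"ry":0,"rz":0,"fingers":0.5}]'
python3 - <<'E'
from h import *
from plant import arm
s=arm.sense();f=arm.grab_frame("wrist")
X=cloud(f,s)*1000;x,y,z=X[...,0],X[...,1],X[...,2]
P=X[(abs(z-56)<4)&(abs(y)<25)&(x>400)&(x<640)];print(len(P),np.median(P[:,2]),cv2.minAreaRect(P[:,:2].astype(np.float32)))
g=arm.grab_frame("scene");I=np.hstack([f["image"],g["image"]]);cv2.imwrite("pics/fin.png",cv2.resize(I,(800,250),interpolation=cv2.INTER_AREA)[:,:,::-1])
E
```

```text
t: 28.85
eef_pos: [0.5211, -0.0037, 0.1604]
tool_rot: [0.032, 3.135, 0.002]
contact_force: [0.2, -0.1, -1.0]
opening: 0.0426
finger_force: 0.0
1961 56.42365231133749 ((518.8753662109375, -1.9431042671203613), (9.995268821716309, 188.89193725585938), 88.866943359375)
```

View pics/fin.png

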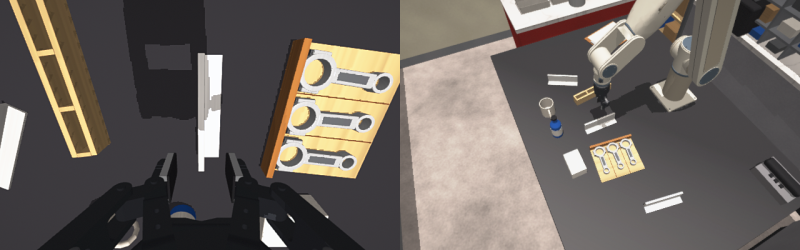

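The straightedge stands on its flange, the three rods lie in line against the stop, and the bystanders have not moved, so I hand the job in.

```bash
python3 -c "
from plant import arm
print(arm.sign_off())"
```

```text
the job is handed in; nothing more can be done
None
```

The job is done and handed in at about 29 s: rod c lies flat in the empty place, all three big ends rest in line on the stop (pressed to about 17 N, rods within about 2° of straight), and the straightedge stands on its flange at its starting spot, clear of the tray.

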